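# Unload the bench chiller with the long-reach picker

## Robot

A 6-joint arm with a two-finger parallel gripper is mounted at the origin on the work surface. World frame = base frame: x ahead of the robot, y to its left, z up, the work surface at z = 0. Lengths are in m, angles in rad, forces in N, time in s.
With the tool pointing down it reaches from about 0.25 to 0.8 m from the base axis. Payload 3.9 kg.
Tool frame: the origin (TCP) lies midway between the tips of the shut fingers; the grasp point (between the pads) lies 19 mm behind it; z points along the fingers, y is the direction in which the jaws open and shut (so a half turn about z gives the same grasp; the last joint's range is limited). The gripper opens to 85 mm and grips with 20 to 120 N. Pads are 22 mm wide; open, the fingers measure 114 mm over their backs; the gripper's body (76 mm by 85 mm) begins 54 mm behind the grasp point. The pads swing forward as they close: fully open they stand 13 mm farther back than shut.
Start: joints at [-1.154, 0.26, -0.138, 1.173, 0, 1.571], TCP at [0.213, -0.48, 0.21] pointing down, gripper open.
Joint ranges: [-2.78, 2.78], [-0.83, 1.72], [-1.28, 1.37], [-1.9, 2.12], [-1.57, 1.48], [-3.14, 3.14]. Speed limits (rad/s): [2.57, 2.57, 3.14, 3.14, 3.14, 3.14].

## Interface

Orientations are given as a rotation vector (axis times angle).
In Python, from workcell import status, capture, job gives the robot as it stands. The module is installed in compiled form; this text tells all that it offers.
- The arm moves only by the shell command python3 -m inch 'ROWS' [FORCE]. ROWS is JSON, a list of rows, each an object with "slide": the shift along the tool's x, y, z in m, a list of three; "rot": the turn, a rotation vector about the tool's x, y, z in degrees, a list of three; "fingers": the finger opening in m, from 0 to 0.0854. A call has 1 to 12 rows; each row shifts and turns the commanded pose from where the row before left it, along the tool's axes as they then stand; what a row does not reach is not made up. A row lasts 1/8 s, in which the tool goes at most 62.5 mm and 10.7 degrees, less where a joint would pass 70% of its speed; a pose out of reach is approached as far as the arm can. A call is refused whole if a number of a shift passes 0.0625 or a number of a turn 10.7, either way. A call with a gripper value outside its range is refused whole. The fingers move at their own pace and stop on an object; FORCE is the grip in N (left out, the last holds). Time passes only in rows, so rows that do not move let the fingers close. It gives the time, the measured TCP pose, the force and the opening at its end, in the units of the state.
- status.read_state(): the state, without advancing time (a new reading comes with each control period).
- capture(name): name is "scene" or "side" or "wrist"; returns a dict with "img" (420x560x3 uint8, red, green, blue), "fx", "fy", "cx", "cy" (pixels), "T" (4x4, takes a point from camera to world coordinates); the wrist camera has in their place "T_tool_cam" (4x4, takes a point from camera to tool coordinates, whose origin is the TCP and whose axes are the flange's). Camera axes: x right, y down, z forward; pixel columns grow to the right and rows downward; lengths in m; the calibration is good to about 2 mm. The wrist camera is an equidistant fisheye: a pixel r from the principal point sees the ray r / f radians off the axis. A picture is of the moment at which its call begins: read the wrist's pose just before it. There is no depth.
- job.finish_job(): hands the job in, once; it reports no verdict.
The state is a dict: "time_s": time; "joint_pos": joint angles; "dq": joint speeds; "joint_efforts": joint torques, N m; "ee_pos": TCP position; "tool_rot": TCP orientation; "force": force on the tool from outside, world axes, zero at the start; "wrist_torque": the same for the moment, N m; "finger_gap": finger opening in m.
Only numpy, scipy, OpenCV 4.12 (cv2) and the standard library are available. Lean on these libraries where they do the work, as an engineer would, in place of code of your own. Each camera call takes 0.05 s, during which the arm holds its last target.

## Task

Fetch every sample can out of the chiller's deep wells with the forked picker, never reaching in with the gripper's fingers, and stand the cans, upright all the while, one to a ringed spot in the tray, filling the back row (far from the robot) before using the front row. Then hang the picker back home in its holster, and after that fit the white cover fully down over the chiller's block, chamfered corners matched. Leave the other things on the bench alone.

Things in the scene. Friction and masses are not known exactly. Their poses are not given: they have to be found in the camera images.
- chiller: Fixed blue bench chiller, 198 x 170 x 100 mm; an aluminium block, 154 (x) x 122 (y) mm, rises from its middle to 125 mm above the bench. Origin: centre of the underside; z up; +x is the end where the block has two chamfered corners (12 mm). Six deep slot wells in the block, two along x by three along y, at least one empty.
- chiller_wells (a point): Middle of the block's top, 125 mm up, axes as the chiller. Wells 62 (x) x 30 (y) mm, centres at x = -36, +36 and y = -38, 0, +38; floor 10 mm above the bench. Each can stands at the +x end of its well in a 29 mm nest (centre x = -19.5 or +52.5); the other 33 mm, towards -x, is a ledge 31 mm above the bench: let the fork down over it, then slide it to +x under the can's knob.
- chiller_seat (a point): The point over the block's middle, 150 mm above the bench, where cover_grip comes to lie when the cover is fully home.
- cover_grip (a point): Loose white cover (0.25 kg), centre of its blue grip bar 16 (x) x 60 (y) x 40 high, 37 mm above the skirt's lower edge; x, y as the cover. Plate 167 x 135 mm, top 20 mm below this point; skirt 12 mm deep, 2.5 mm play all round the block. The two chamfered blue corners (+x) go over the block's chamfered ones; turned half round it will not go down. Starts flat on the bench.
- tray: Fixed sample tray, 140 (x) x 150 (y) mm, floor 6 mm above the bench, blue rim up to 18 mm. Origin: centre of the underside; +x points roughly away from the robot. Six ringed white spots, 42 mm dia over the dark ring, in two rows of three along y.
- holster_home (a point): Where picker_grip lies, 142 mm above the bench, when the picker hangs home in the fixed grey upright holster with its collar down on the rim; on the rod's axis, +x the way the fork then points. The holster is a box sleeve, mouth 112 mm above the bench, inside 42 mm (x from -8 to +34) by 28 mm (y).
- picker_grip (a point): Long-reach picker (0.12 kg), upright in the holster at the start: centre of its grip, on the rod's axis; +x the way the fork points, z up. Yellow handle 30 (x) x 18 (y), from 26 mm below this point to 24 above: grasp across y from above. Below it a collar plate 54 x 40 x 4 (x -14 to +40, underside 30 mm below this point), then an 8 mm rod down to the fork.
- picker_fork (a point): On the picker's fork, where a can's stem should hang: 15 mm ahead (+x) of the rod's axis and 127 mm below picker_grip, level with the prongs' top. Two prongs 3 mm thick, 4 wide, 10 apart; tips 28 mm from the rod's axis, with lips 3 mm high over the last 2.5 mm. A can hangs by its knob, stem between the prongs, with 2 to 3 mm play; the lips must pass under the knob.
- can1_mid (a point): Steel sample can with a green band (70 g), point half-way up on its axis, 27.5 mm above its foot; z up. Body 26 mm dia x 32 high, then a stem 5 mm dia x 18, then an orange knob 18 mm dia x 5: the knob's underside is 50 mm above the can's foot, 55 mm in all. Round, so its yaw means nothing. It stands in one of the chiller's wells, or is absent.
- can2_mid (a point): Steel sample can with a green band (70 g), point half-way up on its axis, 27.5 mm above its foot; z up. Body 26 mm dia x 32 high, then a stem 5 mm dia x 18, then an orange knob 18 mm dia x 5: the knob's underside is 50 mm above the can's foot, 55 mm in all. Round, so its yaw means nothing. It stands in one of the chiller's wells, or is absent.
- can3_mid (a point): Steel sample can with a green band (70 g), point half-way up on its axis, 27.5 mm above its foot; z up. Body 26 mm dia x 32 high, then a stem 5 mm dia x 18, then an orange knob 18 mm dia x 5: the knob's underside is 50 mm above the can's foot, 55 mm in all. Round, so its yaw means nothing. It stands in one of the chiller's wells, or is absent.
- can4_mid (a point): Steel sample can with a green band (70 g), point half-way up on its axis, 27.5 mm above its foot; z up. Body 26 mm dia x 32 high, then a stem 5 mm dia x 18, then an orange knob 18 mm dia x 5: the knob's underside is 50 mm above the can's foot, 55 mm in all. Round, so its yaw means nothing. It stands in one of the chiller's wells, or is absent.
- can5_mid (a point): Steel sample can with a green band (70 g), point half-way up on its axis, 27.5 mm above its foot; z up. Body 26 mm dia x 32 high, then a stem 5 mm dia x 18, then an orange knob 18 mm dia x 5: the knob's underside is 50 mm above the can's foot, 55 mm in all. Round, so its yaw means nothing. It stands in one of the chiller's wells, or is absent.
- back1 (a point): Centre of a tray spot on the tray's floor, back row (far from the robot, tray x = +28 mm), at tray y = 44 mm.
- back2 (a point): Centre of a tray spot on the tray's floor, back row (far from the robot, tray x = +28 mm), at tray y = 0 mm.
- back3 (a point): Centre of a tray spot on the tray's floor, back row (far from the robot, tray x = +28 mm), at tray y = -44 mm.
- front1 (a point): Centre of a tray spot on the tray's floor, front row (near the robot, tray x = -28 mm), at tray y = 44 mm.
- front2 (a point): Centre of a tray spot on the tray's floor, front row (near the robot, tray x = -28 mm), at tray y = 0 mm.
- front3 (a point): Centre of a tray spot on the tray's floor, front row (near the robot, tray x = -28 mm), at tray y = -44 mm.
- beaker: Bystander, leave alone: glass beaker, 64 dia x 85 high (mm).
- amber: Bystander, leave alone: brown bottle, 60 dia x 130 high (mm).
- jar: Bystander, leave alone: clear jar with blue cap, 56 dia x 70 high (mm).
- bowl: Bystander, leave alone: orange bowl, 100 dia x 45 high (mm).
- collar: Bystander, leave alone: small cork ring, 40 outer dia x 16 high (mm).

How it is judged:
By the outcome, as a careful person would: the job done as asked, in the order asked, and still so for the second after the job is handed in, with the robot touching nothing.
Of can1, can2, can3, can4, can5 only 3 to 5 are there at a start; the rules pass over those that are not, and their reading is None.
At some moment in a run one of cover may be knocked a few centimetres aside while the robot is not near it.
It also fails if it takes over 210 s, if anything falls off the work surface, if the arm or the gripper's body presses on something with over 40 N, if the wrist force passes 120 N, or if a joint passes its speed limit or range.

## Working session

There is one attempt and no reset: what is moved stays moved. The work goes in short steps, Python scripts to look and compute and a shell command to move; the robot and the scene stay as the last step left them, time stands still between calls to the robot, and variables do not carry over. Pictures are saved under pics/ and viewed, and the job is handed in when it is done.

```bash
mkdir -p pics; python3 - <<'E'
from workcell import status, capture
import cv2,numpy as np
print(status.read_state())
for n in ["scene","side","wrist"]:
    c=capture(n); cv2.imwrite(f"pics/{n}0.png",c["img"][:,:,::-1])
    print(n,{k:(np.round(v,4).tolist() if k!="img" else v.shape) for k,v in c.items()})
E
```

```text
{'time_s': 0.0, 'joint_pos': array([-1.15402495e+00,  2.60681057e-01, -1.39391772e-01,  1.17267909e+00,
       -1.57216355e-05,  1.57079656e+00]), 'dq': array([-8.04770277e-04, -3.46567187e-05, -6.26911063e-04,  8.66506494e-04,
       -1.41071984e-03, -8.26118749e-04]), 'joint_efforts': array([-1.98425746e-04, -4.05676425e+01,  2.53926516e+01,  1.88233377e-02,
       -5.88229932e-05,  7.77765479e-06]), 'ee_pos': array([ 0.21222688, -0.4793993 ,  0.20895789]), 'tool_rot': array([-3.07175923e+00, -6.49539643e-01,  6.59264963e-04]), 'force': array([-0.36396348,  1.03170467,  0.74003014]), 'wrist_torque': array([-0.01626545,  0.02885399,  0.02338034]), 'finger_gap': 0.08533472270454907}
scene {'img': (420, 560, 3), 'fx': 519.4163, 'fy': 519.4163, 'cx': 281.9837, 'cy': 205.938, 'T': [[-0.7249, 0.5838, -0.3657, 1.0581], [0.6887, 0.6243, -0.3687, 0.5213], [0.0131, -0.5191, -0.8546, 1.2235], [0.0, 0.0, 0.0, 1.0]]}
side {'img': (420, 560, 3), 'fx': 416.4764, 'fy': 416.4764, 'cx': 284.7622, 'cy': 203.1049, 'T': [[-0.7029, -0.3596, 0.6138, 0.0277], [-0.711, 0.383, -0.5898, 0.5659], [-0.023, -0.8509, -0.5249, 0.6102], [0.0, 0.0, 0.0, 1.0]]}
wrist {'img': (420, 560, 3), 'fx': 325.1923, 'fy': 325.1923, 'cx': 281.5222, 'cy': 207.069, 'T_tool_cam': [[0.0007, -0.9497, -0.3132, 0.0815], [1.0, 0.0006, 0.0005, 0.0001], [-0.0003, -0.3132, 0.9497, -0.1634], [0.0, 0.0, 0.0, 1.0]]}
```

View pics/scene0.png

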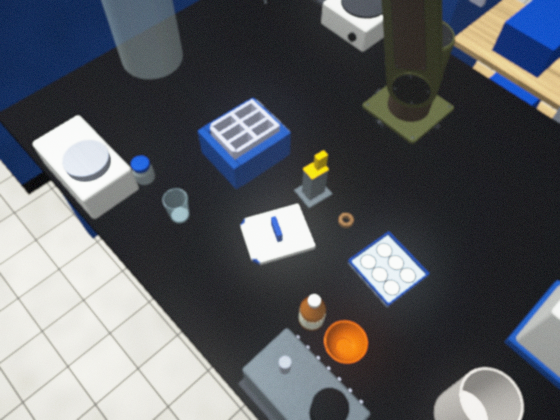

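View pics/side0.png

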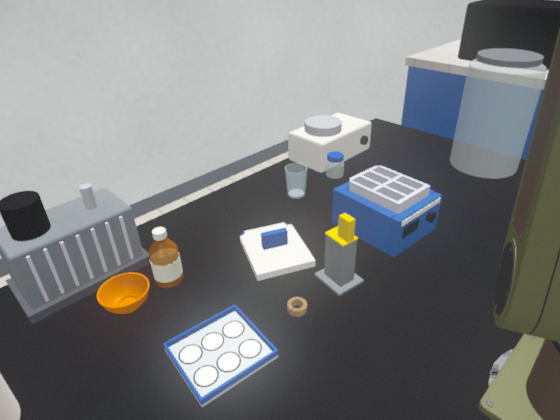

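View pics/wrist0.png

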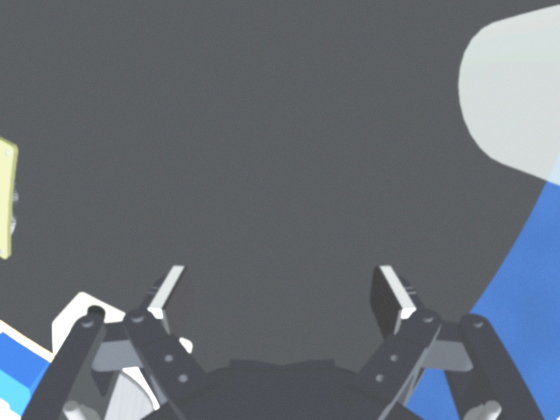

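```bash
cat > h.py <<'E'
import numpy as np, cv2
from scipy.spatial.transform import Rotation as R
from workcell import status, capture
def ray(c,u,v):
    d=c["T"][:3,:3]@np.array([(u-c["cx"])/c["fx"],(v-c["cy"])/c["fy"],1.]); return c["T"][:3,3],d
def plane(c,u,v,z):
    o,d=ray(c,u,v); return o+d*(z-o[2])/d[2]
def proj(c,p):
    q=c["T"][:3,:3].T@(np.asarray(p)-c["T"][:3,3]); return c["cx"]+c["fx"]*q[0]/q[2], c["cy"]+c["fy"]*q[1]/q[2]
def wpose():
    s=status.read_state(); T=np.eye(4); T[:3,:3]=R.from_rotvec(s["tool_rot"]).as_matrix(); T[:3,3]=s["ee_pos"]; return T
def wcap():
    T=wpose(); c=capture("wrist"); c["T"]=T@c["T_tool_cam"]; return c
def wray(c,u,v):
    x,y=(u-c["cx"])/c["fx"],(v-c["cy"])/c["fy"]; r=np.hypot(x,y); s=np.sinc(r/np.pi)
    return c["T"][:3,3], c["T"][:3,:3]@np.array([x*s,y*s,np.cos(r)])
def wplane(c,u,v,z):
    o,d=wray(c,u,v); return o+d*(z-o[2])/d[2]
def wproj(c,p):
    q=c["T"][:3,:3].T@(np.asarray(p)-c["T"][:3,3]); n=np.hypot(q[0],q[1]); th=np.arctan2(n,q[2])
    return c["cx"]+c["fx"]*th*q[0]/n, c["cy"]+c["fy"]*th*q[1]/n
def crop(img,x0,x1,y0,y1,f,name):
    cv2.imwrite("pics/"+name,cv2.resize(img[y0:y1,x0:x1,::-1],None,fx=f,fy=f,interpolation=cv2.INTER_CUBIC))
def tri(rays):
    A=np.zeros((3,3));b=np.zeros(3)
    for o,d in rays:
        d=d/np.linalg.norm(d);M=np.eye(3)-np.outer(d,d);A+=M;b+=M@o
    return np.linalg.solve(A,b)
E
python3 - <<'E'
from h import *
c=capture("scene"); crop(c["img"],190,300,90,190,7,"s1.png"); crop(c["img"],230,360,140,270,6-1.5,"s2.png")
d=capture("side"); crop(d["img"],330,445,160,250,6.5,"d1.png")
for n,cc,uv in [("scene",c,[(318,165),(345,219),(389,269),(277,230),(245,125),(313,310),(346,342),(176,205),(143,170)])]:
  for u,v in uv: print(n,u,v,plane(cc,u,v,0.02).round(3))
E
```

```text
scene 318 165 [ 0.374 -0.027  0.02 ]
scene 345 219 [0.448 0.147 0.02 ]
scene 389 269 [0.474 0.323 0.02 ]
scene 277 230 [0.604 0.047 0.02 ]
scene 245 125 [ 0.429 -0.279  0.02 ]
scene 313 310 [0.691 0.267 0.02 ]
scene 346 342 [0.69  0.375 0.02 ]
scene 176 205 [ 0.75  -0.196  0.02 ]
scene 143 170 [ 0.748 -0.351  0.02 ]
```

View pics/s1.png

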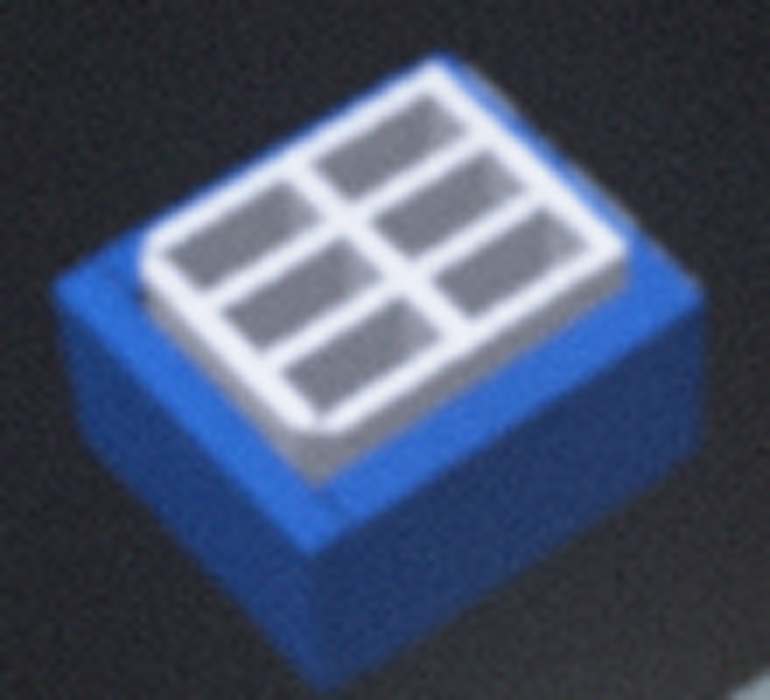

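View pics/d1.png

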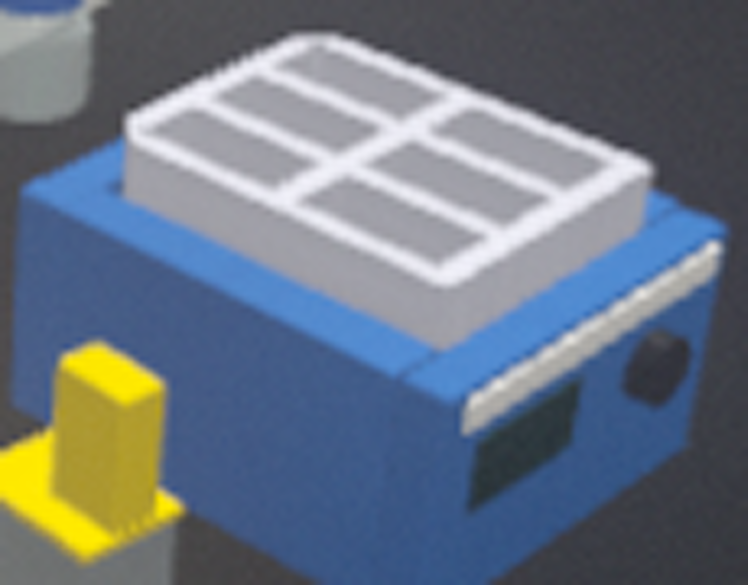

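View pics/s2.png

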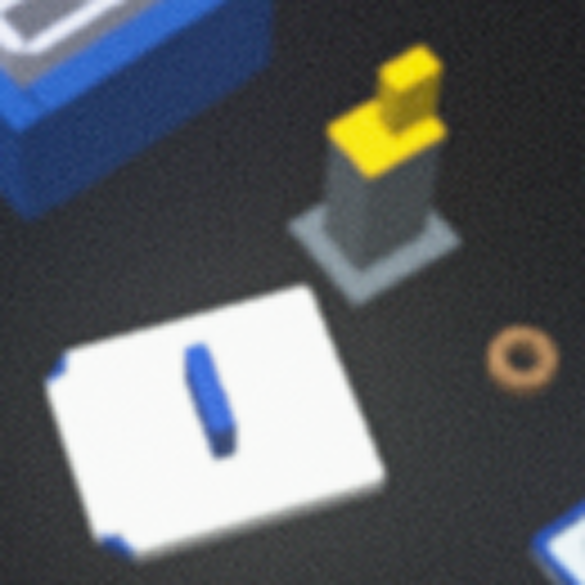

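```bash
cat >> h.py <<'E'
def rectw(c,mask,z,pl=plane):
    cs,_=cv2.findContours(mask.astype(np.uint8),cv2.RETR_EXTERNAL,cv2.CHAIN_APPROX_NONE)
    k=np.vstack([x for x in cs if len(x)>15])[:,0,:]
    P=np.array([pl(c,u,v,z)[:2] for u,v in k])
    (cx,cy),(w,h),a=cv2.minAreaRect((P*1000).astype(np.float32))
    return np.array([cx,cy]),(w,h),a
def roi(m,x0,x1,y0,y1):
    o=np.zeros_like(m); o[y0:y1,x0:x1]=m[y0:y1,x0:x1]; return o
E
python3 - <<'E'
from h import *
for n,rb,rt,rc in [("scene",(200,290,90,160),(340,435,228,310),(235,320,200,270)),("side",(340,440,160,225),(155,285,300,405),(235,320,215,280))]:
    c=capture(n); im=c["img"].astype(int); r,g,b=im[...,0],im[...,1],im[...,2]
    mw=r>185
    print(n,"block",rectw(c,roi(mw,*rb),0.125))
    blue=(b-r>60)|(r>150)
    print(n,"tray",rectw(c,roi(blue,*rt),0.018))
    ms=roi(r>165,*rt).astype(np.uint8)
    # spots
    cs,h=cv2.findContours(ms,cv2.RETR_CCOMP,cv2.CHAIN_APPROX_NONE)
    for k in cs:
        a=cv2.contourArea(k)
        if a>40:
            (x,y),_=cv2.minEnclosingCircle(k); M=cv2.moments(k); print("  spot",a,plane(c,M['m10']/M['m00'],M['m01']/M['m00'],.006).round(4))
    print(n,"cover",rectw(c,roi(r>190,*rc),0.017))
    mb=roi((b-r>50),*rc)
    nn,lab,st,ce=cv2.connectedComponentsWithStats(mb.astype(np.uint8))
    for i in range(1,nn):
        if st[i,4]>5: print("  blue",st[i],plane(c,*ce[i],0.017).round(4),plane(c,*ce[i],0.04).round(4))
c=capture("scene");crop(c["img"],340,435,228,310,7,"t1.png")
E
```

```text
scene block (array([ 488.16931152, -211.55383301]), (122.97663116455078, 154.2915496826172), 86.33678436279297)
scene tray (array([468.81637573, 315.93338013]), (155.01986694335938, 146.3472442626953), 83.23963928222656)
  spot 2424.5 [0.467  0.3168 0.006 ]
scene cover (array([609.45556641,  50.15205765]), (137.64964294433594, 168.74884033203125), 64.9149398803711)
  blue [271 216  11  25 160] [0.5996 0.039  0.017 ] [0.6084 0.0482 0.04  ]
  blue [241 219   4   6  14] [ 0.6518 -0.0359  0.017 ] [ 0.6596 -0.0253  0.04  ]
  blue [253 259   6   5  19] [0.7034 0.0733 0.017 ] [0.7102 0.0819 0.04  ]
side block (array([ 464.93139648, -145.87034607]), (256.2367858886719, 202.2213134765625), 86.162109375)
side tray (array([459.7901001 , 314.78518677]), (151.99929809570312, 151.52548217773438), 83.28380584716797)
  spot 4518.0 [0.4643 0.3171 0.006 ]
side cover (array([604.32269287,  49.21836853]), (136.54946899414062, 173.16021728515625), 65.15282440185547)
  blue [261 228  26  21 406] [0.6273 0.0282 0.017 ] [0.6041 0.049  0.04  ]
  blue [240 232   4   4   8] [0.6971 0.0714 0.017 ] [0.6711 0.0906 0.04  ]
```

View pics/t1.png

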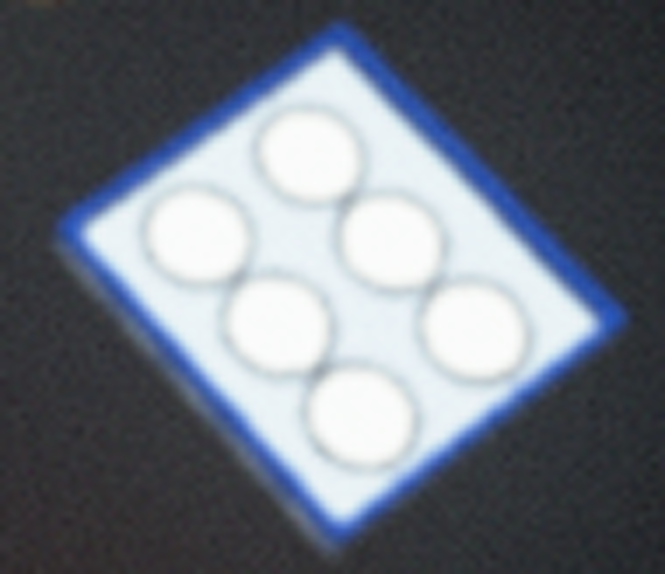

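```bash
cat >> h.py <<'E'
def goto(x=None,y=None,z=None,head=None):
    T=wpose(); h=np.degrees(np.arctan2(T[1,0],T[0,0]))
    tgt=np.array([T[0,3] if x is None else x,T[1,3] if y is None else y,T[2,3] if z is None else z]); 
    hd=h if head is None else head
    Rn=R.from_euler('z',hd,degrees=True).as_matrix()@np.diag([1.,-1,-1])
    d=Rn.T@(tgt-T[:3,3])
    print("pos",T[:3,3].round(4),"head",h.round(2),"tilt",T[:3,2].round(4),"-> rotz %.2f then slide(new axes)"%(h-hd),d.round(4))
E
python3 -m inch '[{"slide":[0,0,-0.04],"rot":[0,0,8]},{"slide":[0,0,-0.04],"rot":[0,0,8]},{"slide":[0,0,-0.04],"rot":[0,0,8]},{"slide":[0.03,-0.05,0],"rot":[0,0,0]},{"slide":[0.03,-0.05,0],"rot":[0,0,0]},{"slide":[0.03,-0.05,0],"rot":[0,0,0]},{"slide":[0.03,-0.05,0],"rot":[0,0,0]},{"slide":[0.03,-0.05,0],"rot":[0,0,0]},{"slide":[0.03,-0.05,0],"rot":[0,0,0]},{"slide":[0,0,0],"rot":[0,0,0]},{"slide":[0,0,0],"rot":[0,0,0]}]'
python3 - <<'E'
from h import *
goto()
c=wcap(); cv2.imwrite("pics/w1.png",c["img"][:,:,::-1])
s=status.read_state();print(s["time_s"],s["joint_pos"].round(2))
E
```

```text
pos [ 0.2125 -0.4799  0.2097] head 23.88 tilt [-1.e-04  3.e-04 -1.e+00] -> rotz 0.00 then slide(new axes) [0. 0. 0.]
0.45 [-1.15  0.26 -0.14  1.17  0.    1.57]invalid input
```

View pics/w1.png

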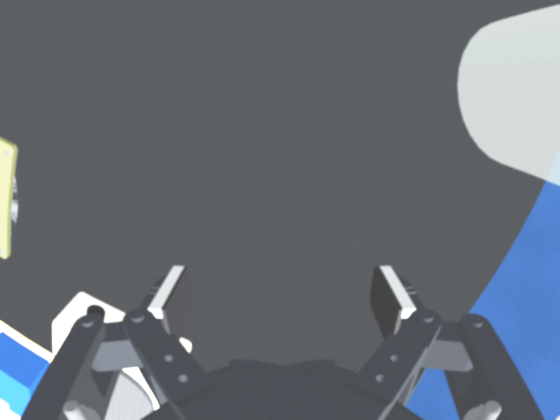

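```bash

python3 -m inch '[{"slide":[0,0,-0.04],"rot":[0,0,8],"fingers":0.0854},{"slide":[0,0,-0.04],"rot":[0,0,8],"fingers":0.0854},{"slide":[0,0,-0.04],"rot":[0,0,8],"fingers":0.0854},{"slide":[0.03,-0.05,0],"rot":[0,0,0],"fingers":0.0854},{"slide":[0.03,-0.05,0],"rot":[0,0,0],"fingers":0.0854},{"slide":[0.03,-0.05,0],"rot":[0,0,0],"fingers":0.0854},{"slide":[0.03,-0.05,0],"rot":[0,0,0],"fingers":0.0854},{"slide":[0.03,-0.05,0],"rot":[0,0,0],"fingers":0.0854},{"slide":[0.03,-0.05,0],"rot":[0,0,0],"fingers":0.0854},{"slide":[0,0,0],"rot":[0,0,0],"fingers":0.0854},{"slide":[0,0,0],"rot":[0,0,0],"fingers":0.0854}]'
python3 - <<'E'
from h import *
goto()
c=wcap(); cv2.imwrite("pics/w2.png",c["img"][:,:,::-1])
s=status.read_state();print(s["time_s"],s["joint_pos"].round(2))
E
```

```text
time_s: 1.82
ee_pos: [0.393, -0.1805, 0.3298]
tool_rot: [3.141, -0.002, -0.0]
force: [-0.6, 0.6, -0.4]
finger_gap: 0.0857
pos [ 0.393  -0.1805  0.3298] head -0.07 tilt [-3.e-04 -5.e-04 -1.e+00] -> rotz 0.00 then slide(new axes) [0. 0. 0.]
1.875 [-0.43  0.07 -0.06  1.44 -0.    2.71]
```

View pics/w2.png

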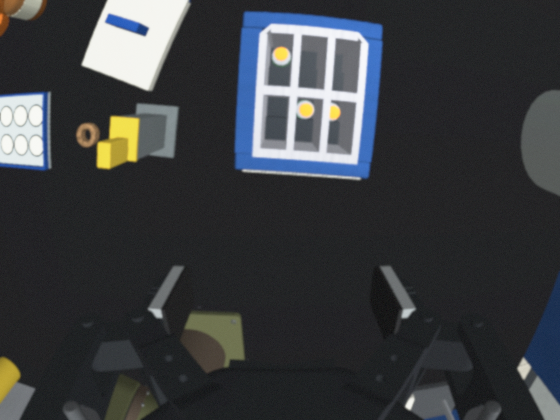

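```bash
python3 - <<'E'
from h import *
im0=cv2.imread("pics/w2.png")[:,:,::-1]
c=wcap(); im=c["img"].astype(int); r,g,b=im[...,0],im[...,1],im[...,2]
print("block",rectw(c,roi(r>150,235,385,15,170),0.125,wplane))
# corners of chiller body
print("chiller body",rectw(c,roi((b-r>70)|(r>150),225,390,5,180),0.100,wplane))
mk=roi((r>180)&(r-b>80),235,385,15,170)
nn,lab,st,ce=cv2.connectedComponentsWithStats(mk.astype(np.uint8))
for i in range(1,nn):
    if st[i,4]>10: print("knob",st[i],wplane(c,*ce[i],0.065).round(4))
crop(c["img"],90,190,95,175,8,"w2h.png"); crop(c["img"],230,390,5,185,3.2,"w2c.png")
crop(c["img"],0,60,85,175,6,"w2t.png")
E
```

```text
block (array([ 487.10070801, -212.63684082]), (123.02816772460938, 154.8821258544922), 86.15731811523438)
chiller body (array([ 485.99291992, -212.56427002]), (170.79441833496094, 198.76272583007812), 86.14601135253906)
knob [274  46  13  14 149] [ 0.5415 -0.1795  0.065 ]
knob [299 103  14  13 142] [ 0.4668 -0.2119  0.065 ]
knob [329 106  11  13 120] [ 0.464  -0.2497  0.065 ]
```

View pics/w2h.png

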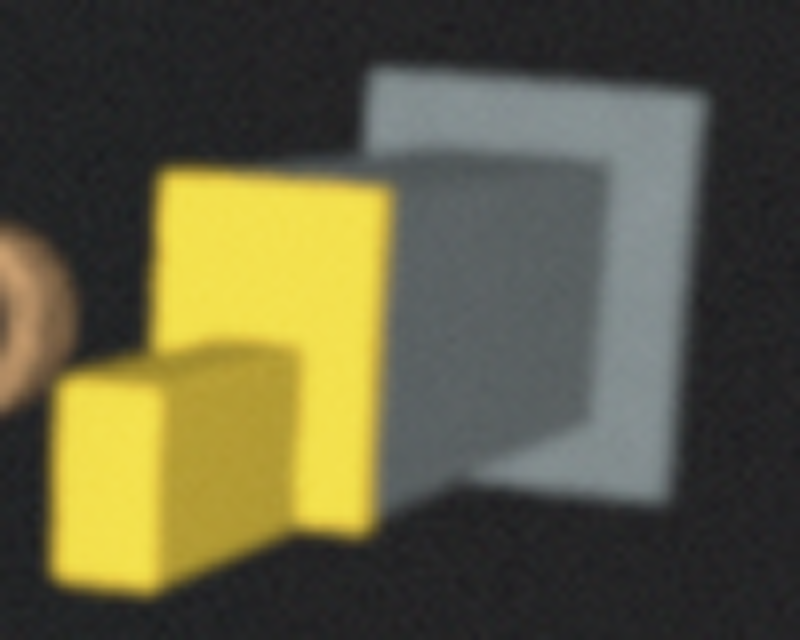

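View pics/w2c.png

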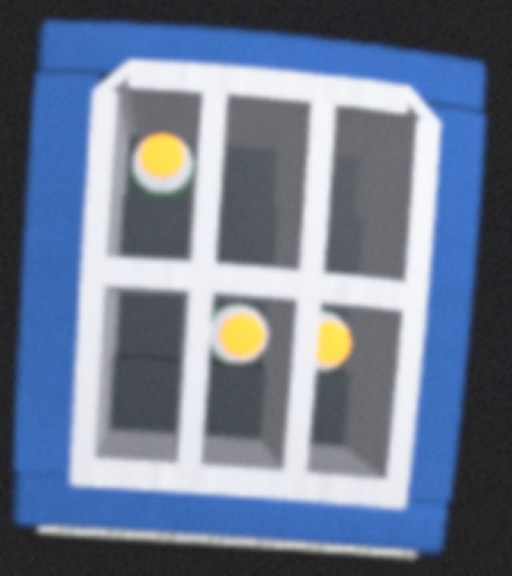

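```bash
python3 - <<'E'
from h import *
c=wcap()
f=lambda p,z: wplane(c,90+(p[0]+.5)/8-.5,95+(p[1]+.5)/8-.5,z)[:2]*1000
co=[f(p,.116) for p in [(157,170),(390,185),(375,535)]]
ha=[f(p,.166) for p in [(60,375),(162,378),(157,590),(52,583)]]
print("collar",np.round(co,1),[np.linalg.norm(co[0]-co[1]),np.linalg.norm(co[1]-co[2])]); print("handle",np.round(ha,1),np.mean(ha,0),[np.linalg.norm(ha[i]-ha[(i+1)%4]) for i in range(4)])
d=co[1]-co[2]; print("yaw",np.degrees(np.arctan2(d[1],d[0])), "yaw y", np.degrees(np.arctan2(*(co[0]-co[1])[::-1]))-90)
d=ha[1]-ha[2];print(np.degrees(np.arctan2(d[1],d[0])))
mid=(co[0]+co[2])/2; y=np.radians(-3); print("collar mid",mid)
s=capture("scene");g=lambda p,z: plane(s,230+(p[0]+.5)/4.5-.5,140+(p[1]+.5)/4.5-.5,z)[:2]*1000
ha=[g(p,.166) for p in [(421,44),(443,65),(407,89),(378,68)]]
co=[g(p,.116) for p in [(327,131),(371,178),(447,130)]]
print("scene handle",np.round(ha,1),np.mean(ha,0)); print(np.round(co,1),(co[0]+co[2])/2)
d=co[1]-co[2];print(np.degrees(np.arctan2(d[1],d[0])));d=co[0]-co[1];print(np.degrees(np.arctan2(d[1],d[0])))
E
```

```text
collar [[471.4  35.5]
 [465.3  -6.5]
 [410.6   0.9]] [np.float64(42.40992948769382), np.float64(55.15859501900529)]
handle [[444.5  25.9]
 [442.8   8.6]
 [412.9  13.1]
 [414.7  31.3]] [428.72711566  19.70364017] [np.float64(17.37831212044701), np.float64(30.312574434022626), np.float64(18.241339960569707), np.float64(30.293203745750674)]
yaw -7.681524121453787 yaw y -8.29069910764845
-8.633220974086026
collar mid [441.01913803  18.20588994]
scene handle [[412.2  14.5]
 [413.8  33.3]
 [440.7  31.1]
 [442.2   9.7]] [427.23894798  22.14267353]
[[467.1  -2.7]
 [471.9  38. ]
 [415.6  44.4]] [441.37200601  20.86446885]
-6.521731041034878
-96.6389020524254
```

```bash

python3 -m inch '[{"slide":[0.007,-0.04,0],"rot":[0,0,7.6],"fingers":0.0854},{"slide":[0.002,-0.041,0.02],"rot":[0,0,0],"fingers":0.0854},{"slide":[0.002,-0.041,0.02],"rot":[0,0,0],"fingers":0.0854},{"slide":[0.002,-0.041,0.03],"rot":[0,0,0],"fingers":0.0854},{"slide":[0.0,-0.041,0.03],"rot":[0,0,0],"fingers":0.0854},{"slide":[0,0,0.025],"rot":[0,0,0],"fingers":0.0854},{"slide":[0,0,0],"rot":[0,0,0],"fingers":0.0854}]'
python3 - <<'E'
from h import *
goto(0.4282,0.0205,0.127,-7.7)
c=wcap(); cv2.imwrite("pics/w3.png",c["img"][:,:,::-1])
E
```

```text
time_s: 2.9
ee_pos: [0.4212, -0.0221, 0.2041]
tool_rot: [-3.1, 0.128, 0.005]
force: [-0.5, -0.1, 0.9]
finger_gap: 0.0854
pos [ 0.4212 -0.0221  0.2041] head -4.73 tilt [-0.0015  0.0387 -0.9993] -> rotz 2.97 then slide(new axes) [ 0.0012 -0.0432  0.0771]
```

View pics/w3.png

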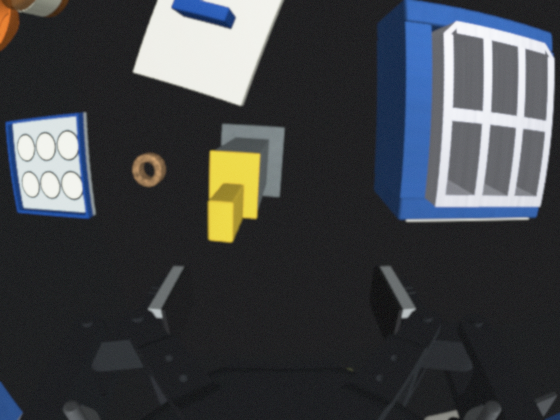

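```bash
cat >> h.py <<'E'
def goto(x=None,y=None,z=None,head=None):
    T=wpose(); h=np.degrees(np.arctan2(T[1,0],T[0,0]))
    tgt=np.array([T[0,3] if x is None else x,T[1,3] if y is None else y,T[2,3] if z is None else z]); 
    hd=h if head is None else head
    Rn=R.from_euler('z',hd,degrees=True).as_matrix()@np.diag([1.,-1,-1])
    rv=np.degrees(R.from_matrix(T[:3,:3].T@Rn).as_rotvec())
    d=Rn.T@(tgt-T[:3,3]); s=status.read_state()
    print("t %.2f"%s["time_s"],"pos",T[:3,3].round(4),"head",h.round(2),"| rot",rv.round(2),"slide(new axes)",d.round(4),"gap %.4f"%s["finger_gap"],"F",s["force"].round(1))
E
python3 - <<'E'
from h import *
goto(0.4282,0.0205,0.204,-4.7)
E
```

```text
t 2.95 pos [ 0.4224 -0.0222  0.2054] head -4.73 | rot [-2.2   0.12 -0.03] slide(new axes) [ 0.0023 -0.043   0.0014] gap 0.0854 F [-0.7 -0.7 -0.2]
```

```bash

python3 -m inch '[{"slide":[0,0,-0.01],"rot":[0,0,-10.4],"fingers":0.0854},{"slide":[0,0,0],"rot":[0,0,-10.4],"fingers":0.0854},{"slide":[0,0,0],"rot":[0,0,-10.4],"fingers":0.0854},{"slide":[0,0,0],"rot":[0,0,-10.4],"fingers":0.0854},{"slide":[0,0,0],"rot":[0,0,-10.4],"fingers":0.0854},{"slide":[0,0,0],"rot":[0,0,-10.4],"fingers":0.0854},{"slide":[0,0,0],"rot":[0,0,-10.4],"fingers":0.0854},{"slide":[0,0,0],"rot":[0,0,-10.4],"fingers":0.0854},{"slide":[0,0,0],"rot":[0,0,-10.4],"fingers":0.0854},{"slide":[0,0,0],"rot":[0,0,-10.4],"fingers":0.0854},{"slide":[0,0,0],"rot":[0,0,-10.4],"fingers":0.0854},{"slide":[0,0,0],"rot":[0,0,-10.4],"fingers":0.0854}]'
python3 -m inch '[{"slide":[0,0,0],"rot":[0,0,-10.4],"fingers":0.0854},{"slide":[0,0,0],"rot":[0,0,-10.4],"fingers":0.0854},{"slide":[0,0,0],"rot":[0,0,-10.4],"fingers":0.0854},{"slide":[0,0,0],"rot":[0,0,-10.4],"fingers":0.0854},{"slide":[0,0,0],"rot":[0,0,-10.4],"fingers":0.0854},{"slide":[0,0,0],"rot":[0,0,0],"fingers":0.0854}]'
python3 - <<'E'
from h import *
goto(0.4282,0.0205,0.204,172.3)
E
```

```text
time_s: 4.45
ee_pos: [0.4241, -0.0226, 0.2173]
tool_rot: [-1.553, -2.714, -0.056]
force: [0.8, 0.4, 0.4]
finger_gap: 0.0856
time_s: 5.2
ee_pos: [0.424, -0.0225, 0.217]
tool_rot: [0.219, 3.131, 0.06]
force: [-0.1, 0.0, -0.2]
finger_gap: 0.0857
t 5.20 pos [ 0.424  -0.0225  0.217 ] head 171.98 | rot [ 2.21  0.   -0.32] slide(new axes) [0.0016 0.0432 0.013 ] gap 0.0857 F [-0.1  0.  -0.2]
```

```bash

python3 -m inch '[{"slide":[0,0,0],"rot":[2.2,0,-0.3],"fingers":0.0854},{"slide":[0.001,0.022,0],"rot":[0,0,0],"fingers":0.0854},{"slide":[0.001,0.021,0],"rot":[0,0,0],"fingers":0.0854},{"slide":[0,0,0],"rot":[0,0,0],"fingers":0.0854}]'
python3 - <<'E'
from h import *
goto(0.4282,0.0205,0.204,172.3)
c=wcap(); cv2.imwrite("pics/w4.png",c["img"][:,:,::-1])
E
```

```text
time_s: 5.7
ee_pos: [0.4273, 0.0216, 0.2164]
tool_rot: [-0.208, -3.134, -0.001]
force: [0.9, 0.1, 0.7]
finger_gap: 0.0854
t 5.70 pos [0.4273 0.0216 0.2164] head 172.41 | rot [ 0.02 -0.06  0.11] slide(new axes) [-0.001  -0.001   0.0124] gap 0.0854 F [0.9 0.1 0.7]
```

View pics/w4.png

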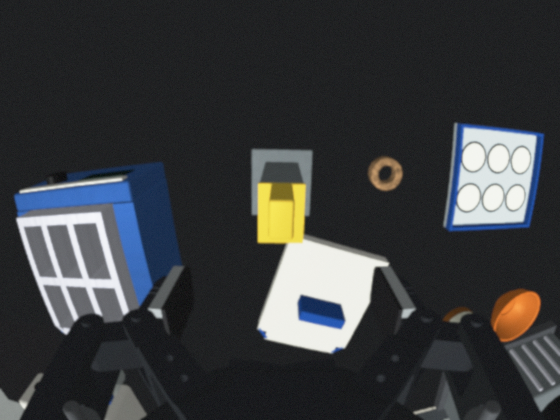

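```bash
python3 - <<'E'
from h import *
c=wcap(); crop(c["img"],245,325,140,255,5,"w4h.png"); cv2.imwrite("/tmp/w4.png",c["img"][:,:,::-1])
E
```

```text
(no output)
```

View pics/w4h.png

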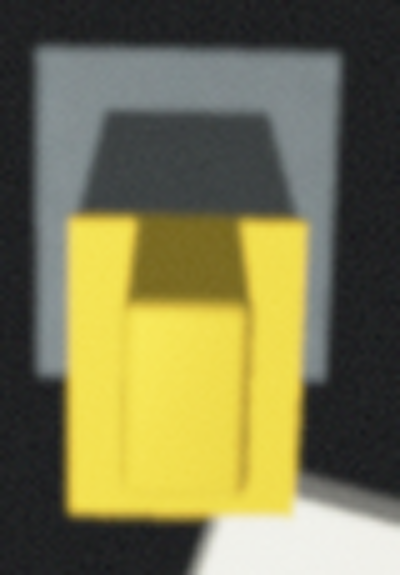

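```bash
python3 - <<'E'
from h import *
c=wcap()
f=lambda p,z: wplane(c,245+(p[0]+.5)/5-.5,140+(p[1]+.5)/5-.5,z)[:2]*1000
co=np.array([f(p,.116) for p in [(66,215),(308,218),(297,517),(65,516)]])
ha=np.array([f(p,.166) for p in [(131,303),(248,305),(243,492),(126,490)]])
for n,q in (("collar",co),("handle",ha)):
    d=(q[3]+q[2]-q[0]-q[1]);print(n,q.round(1).tolist(),q.mean(0),np.degrees(np.arctan2(d[1],d[0])))
# jaw tips: TCP projects
T=wpose();print(wproj(c,T[:3,3]))
E
```

```text
collar [[410.4, 3.3], [416.2, 43.4], [470.4, 35.6], [464.7, -5.4]] [440.40487498  19.22456908] -8.666527001458235
handle [[412.1, 15.7], [414.5, 31.6], [442.2, 27.6], [439.7, 11.0]] [427.15536003  21.45532325] -8.979111505553867
(np.float64(280.359054878213), np.float64(250.38351703520718))
```

```bash

python3 -m inch '[{"slide":[0,0,0.03],"rot":[0,0,0.7],"fingers":0.0854},{"slide":[0,0,0.03],"rot":[0,0,0],"fingers":0.0854},{"slide":[0,0,0.03],"rot":[0,0,0],"fingers":0.0854},{"slide":[0,0,0],"rot":[0,0,0],"fingers":0.0854},{"slide":[0,0,0],"rot":[0,0,0],"fingers":0.0854}]'
python3 - <<'E'
from h import *
goto(0.4274,0.0213,0.125,171.7)
c=wcap(); cv2.imwrite("pics/w5.png",c["img"][:,:,::-1])
E
```

```text
time_s: 6.48
ee_pos: [0.4271, 0.0208, 0.1266]
tool_rot: [-0.227, -3.132, -0.0]
force: [0.1, 0.6, -0.2]
finger_gap: 0.0855
t 6.47 pos [0.4271 0.0208 0.1266] head 171.72 | rot [ 0.01 -0.08  0.02] slide(new axes) [-0.0002  0.0006  0.0016] gap 0.0855 F [ 0.1  0.6 -0.2]
```

View pics/w5.png

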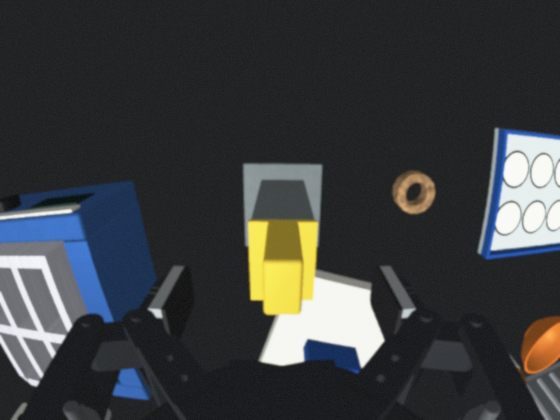

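```bash

python3 -m inch '[{"slide":[0,0,0.001],"rot":[0,0,0],"fingers":0.01},{"slide":[0,0,0],"rot":[0,0,0],"fingers":0.01},{"slide":[0,0,0],"rot":[0,0,0],"fingers":0.01},{"slide":[0,0,0],"rot":[0,0,0],"fingers":0.01},{"slide":[0,0,0],"rot":[0,0,0],"fingers":0.01},{"slide":[0,0,0],"rot":[0,0,0],"fingers":0.01}]' 80
python3 - <<'E'
from h import *
goto(0.4274,0.0213,0.125,171.7)
c=wcap(); cv2.imwrite("pics/w6.png",c["img"][:,:,::-1])
E
```

```text
time_s: 7.28
ee_pos: [0.4266, 0.0212, 0.1251]
tool_rot: [-0.225, -3.132, -0.001]
force: [-0.9, 0.6, 5.7]
finger_gap: 0.0163
t 7.28 pos [0.4266 0.0212 0.1251] head 171.78 | rot [ 0.02 -0.11  0.08] slide(new axes) [-0.0008  0.0002  0.0001] gap 0.0163 F [-0.9  0.6  5.7]
```

View pics/w6.png

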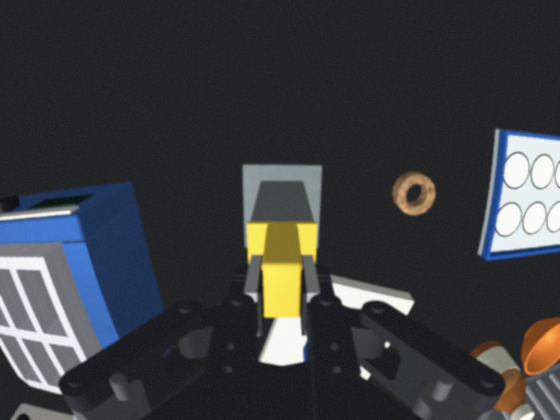

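```bash

python3 -m inch '[{"slide":[0,0,-0.01],"rot":[0,0,0],"fingers":0.01},{"slide":[0,0,-0.03],"rot":[0,0,0],"fingers":0.01},{"slide":[0,0,-0.03],"rot":[0,0,0],"fingers":0.01},{"slide":[0,0,-0.03],"rot":[0,0,0],"fingers":0.01},{"slide":[0,0,-0.03],"rot":[0,0,0],"fingers":0.01},{"slide":[0,0,-0.02],"rot":[0,0,0],"fingers":0.01},{"slide":[0,0,0],"rot":[0,0,0],"fingers":0.01},{"slide":[0,0,0],"rot":[0,0,0],"fingers":0.01}]'
python3 - <<'E'
from h import *
goto(0.4274,0.0213,0.125,171.7)
c=wcap(); cv2.imwrite("pics/w7.png",c["img"][:,:,::-1])
T=wpose(); p=(T@np.array([-0.015,0,0.110,1]))[:3]; print("fork",p)
for t in ([-.028,.005,.11],[-.028,-.005,.11],[-.015,0,.11]): print(wproj(c,(T@np.array(t+[1]))[:3]))
for n in ("scene","side"):
    s=capture(n); u,v=map(int,proj(s,p)); print(n,proj(s,p)); crop(s["img"],max(u-45,0),u+45,max(v-70,0),v+30,6,n+"7.png")
E
```

```text
time_s: 8.32
ee_pos: [0.4262, 0.0211, 0.2737]
tool_rot: [-0.225, -3.13, -0.0]
force: [0.6, 0.0, -2.0]
finger_gap: 0.0163
t 8.32 pos [0.4262 0.0211 0.2737] head 171.78 | rot [-0.01 -0.23  0.08] slide(new axes) [-0.0011  0.0004  0.1487] gap 0.0163 F [ 0.6  0.  -2. ]
fork [0.440335   0.01896786 0.16342196]
(np.float64(286.4810737477783), np.float64(224.73930238317246))
(np.float64(275.4156848524286), np.float64(224.73185696794428))
(np.float64(280.94932512826756), np.float64(211.14117590694573))
scene (np.float64(316.6522742549657), np.float64(157.0787202819497))
side (np.float64(340.82268931543257), np.float64(214.54002887869353))
```

View pics/w7.png

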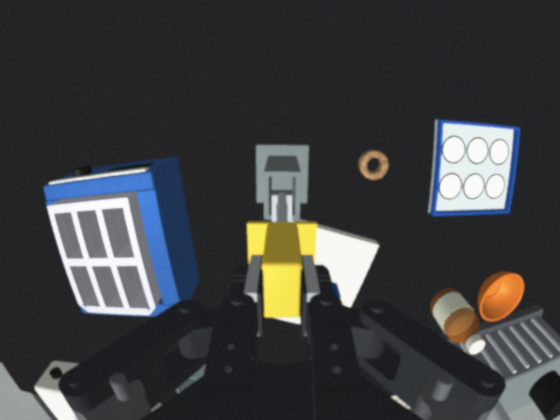

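View pics/scene7.png

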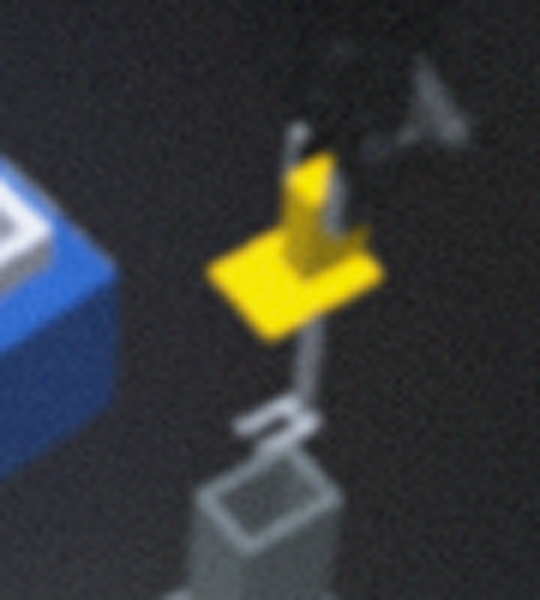

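View pics/side7.png

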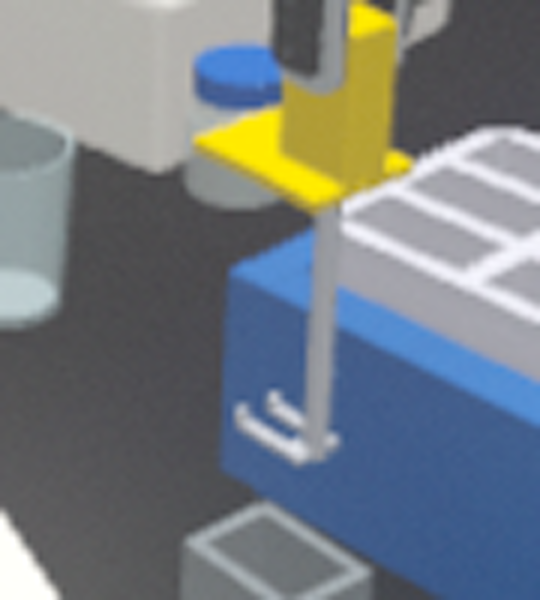

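```bash
python3 - <<'E'
from h import *
c=wcap(); im=c["img"].astype(int); r,g,b=im[...,0],im[...,1],im[...,2]
crop(c["img"],40,205,145,325,3.3,"w7c.png")
m=roi(r>150,47,165,190,316); print(rectw(c,m,0.125,wplane))
k=np.argwhere(m); print(k.min(0),k.max(0))
for n in ("side","scene"):
    s=capture(n); 
    crop(s["img"],200 if n=="scene" else 340,300 if n=="scene" else 440,90 if n=="scene" else 160,170 if n=="scene" else 230,7,n+"8.png")
E
```

```text
(array([ 486.69271851, -211.9538269 ]), (124.45033264160156, 156.15599060058594), 86.11724853515625)
[197  47] [315 155]
```

View pics/w7c.png

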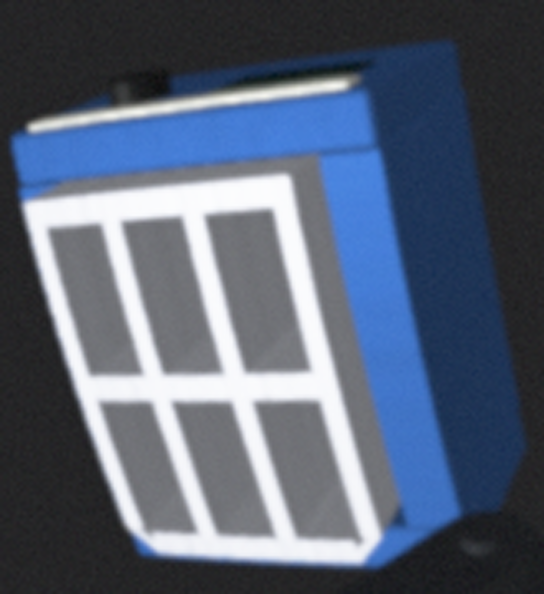

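View pics/side8.png

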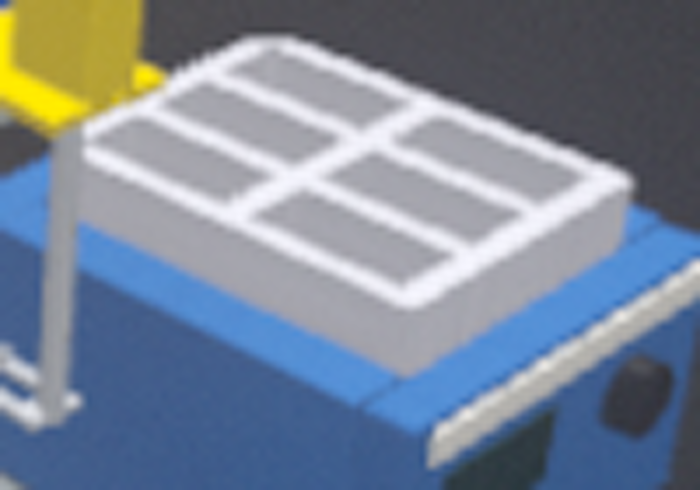

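```bash
python3 - <<'E'
from h import *
goto(0.4271,-0.2083,0.27,176.13)
E
```

```text
t 8.62 pos [0.4263 0.0211 0.274 ] head 171.78 | rot [-0.   -0.23 -4.35] slide(new axes) [-0.0162 -0.2288  0.004 ] gap 0.0165 F [-0.2 -0.3 -0.3]
```

```bash

python3 -m inch '[{"slide":[0,-0.01,0],"rot":[0,-0.2,-4.3],"fingers":0.01},{"slide":[-0.003,-0.04,0],"rot":[0,0,0],"fingers":0.01},{"slide":[-0.003,-0.04,0],"rot":[0,0,0],"fingers":0.01},{"slide":[-0.003,-0.04,0],"rot":[0,0,0],"fingers":0.01},{"slide":[-0.003,-0.04,0],"rot":[0,0,0],"fingers":0.01},{"slide":[-0.003,-0.04,0],"rot":[0,0,0],"fingers":0.01},{"slide":[-0.001,-0.018,0],"rot":[0,0,0],"fingers":0.01},{"slide":[0,0,0],"rot":[0,0,0],"fingers":0.01},{"slide":[0,0,0],"rot":[0,0,0],"fingers":0.01}]'
python3 - <<'E'
from h import *
goto(0.4271,-0.2083,0.275,176.13)
c=wcap(); cv2.imwrite("pics/w8.png",c["img"][:,:,::-1]); crop(c["img"],180,400,100,250,3.6,"w8c.png")
E
```

```text
time_s: 9.75
ee_pos: [0.4263, -0.2064, 0.2745]
tool_rot: [0.106, 3.139, 0.002]
force: [-0.0, 0.2, -0.7]
finger_gap: 0.0164
t 9.75 pos [ 0.4263 -0.2064  0.2745] head 176.12 | rot [ 0.06  0.03 -0.01] slide(new axes) [-0.001  -0.0018 -0.0005] gap 0.0164 F [-0.   0.2 -0.7]
```

View pics/w8c.png

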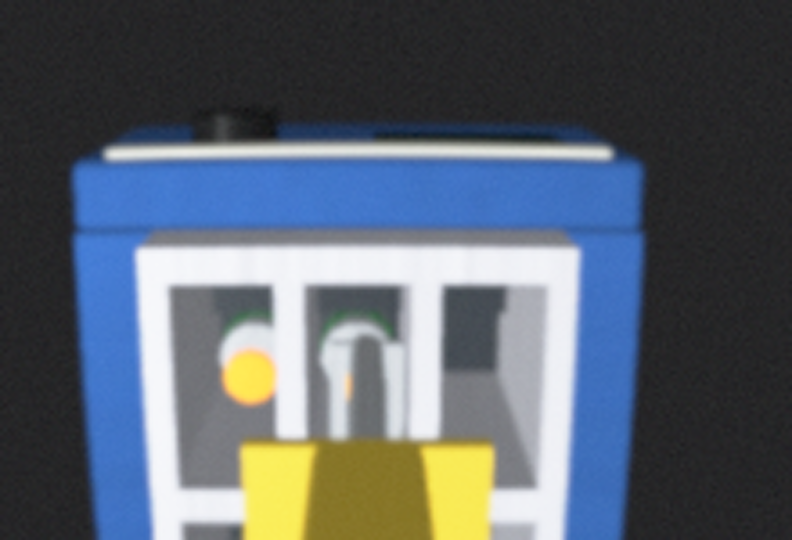

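```bash
python3 - <<'E'
from h import *
c=wcap(); crop(c["img"],255,305,175,225,12,"w8d.png")
T=wpose()
for t in ([-.028,.007,.11],[-.028,-.007,.11],[-.015,.007,.11],[-.015,-.007,.11]): print(np.round(wproj(c,(T@np.array(t+[1]))[:3]),1))
im=c["img"][...,0].astype(float)
for row in (170,172,174): 
    x=im[row]; e=[i for i in range(200,380) if (x[i]-160)*(x[i+1]-160)<0]; print(row,e)
E
```

```text
[288.8 225.2]
[273.3 225.2]
[289.  211.6]
[273.2 211.6]
170 [217, 340]
172 [217, 340]
174 [217, 340]
```

View pics/w8d.png

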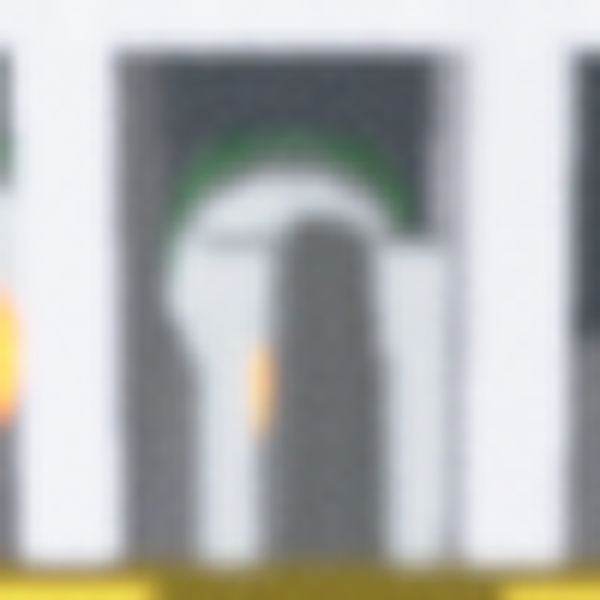

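```bash

python3 -m inch '[{"slide":[-0.001,-0.0023,0],"rot":[0,0,0],"fingers":0.01},{"slide":[0,0,0.03],"rot":[0,0,0],"fingers":0.01},{"slide":[0,0,0.02],"rot":[0,0,0],"fingers":0.01},{"slide":[0,0,0],"rot":[0,0,0],"fingers":0.01},{"slide":[0,0,0],"rot":[0,0,0],"fingers":0.01}]'
python3 - <<'E'
from h import *
goto(0.4271,-0.2088,0.161,176.13)
c=wcap(); crop(c["img"],180,400,100,250,3.6,"w9c.png")
s=capture("side"); crop(s["img"],330,450,120,240,5,"side9.png")
s=capture("scene"); crop(s["img"],190,310,50,170,5,"scene9.png")
E
```

```text
time_s: 10.48
ee_pos: [0.4278, -0.2098, 0.2254]
tool_rot: [0.107, 3.138, -0.0]
force: [-0.3, -0.8, -1.6]
finger_gap: 0.0159
t 10.47 pos [ 0.4278 -0.2098  0.2254] head 176.11 | rot [-0.01  0.12 -0.02] slide(new axes) [0.0008 0.0009 0.0644] gap 0.0159 F [-0.3 -0.8 -1.6]
```

View pics/w9c.png

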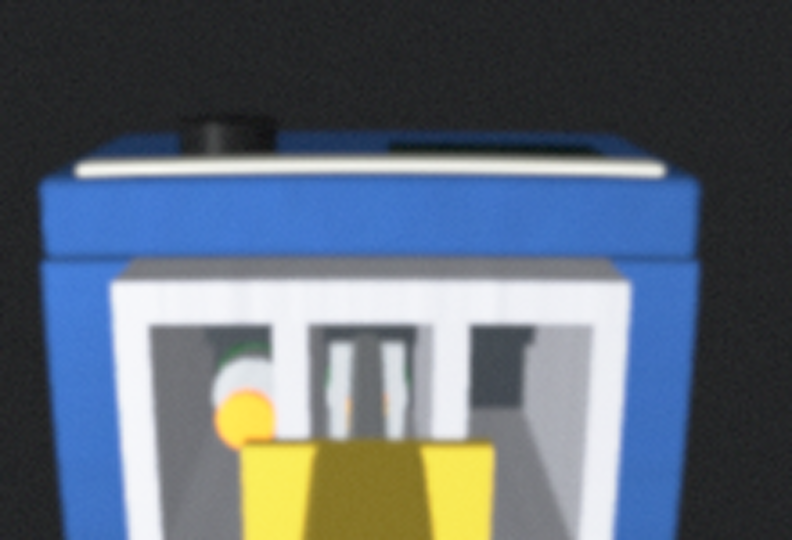

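View pics/side9.png

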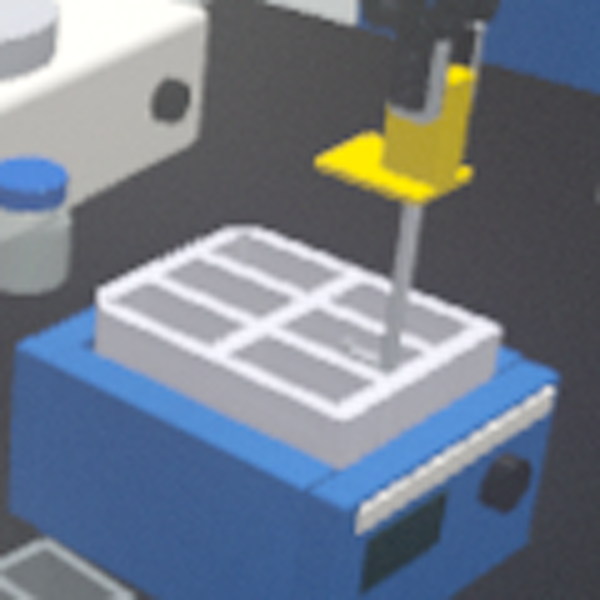

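View pics/scene9.png

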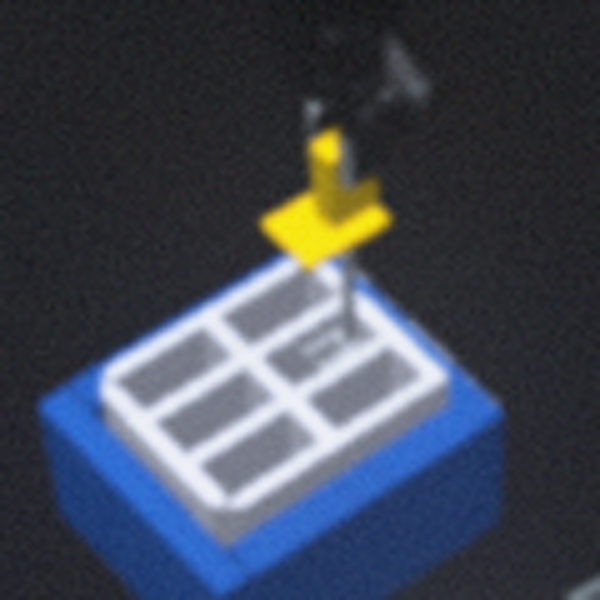

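```bash

python3 -m inch '[{"slide":[0,0,0.02],"rot":[0,0,0],"fingers":0.01},{"slide":[0,0,0.02],"rot":[0,0,0],"fingers":0.01},{"slide":[0,0,0.015],"rot":[0,0,0],"fingers":0.01},{"slide":[0,0,0.008],"rot":[0,0,0],"fingers":0.01},{"slide":[0,0,0],"rot":[0,0,0],"fingers":0.01},{"slide":[0,0,0],"rot":[0,0,0],"fingers":0.01}]'
python3 - <<'E'
from h import *
goto(0.4271,-0.2088,0.161,176.13)
c=wcap(); crop(c["img"],180,400,100,250,3.6,"w10c.png")
E
```

```text
time_s: 11.38
ee_pos: [0.4279, -0.21, 0.1624]
tool_rot: [0.107, 3.138, -0.001]
force: [-1.0, -0.2, -0.9]
finger_gap: 0.0161
t 11.38 pos [ 0.4279 -0.21    0.1624] head 176.08 | rot [-0.02  0.13 -0.05] slide(new axes) [0.0009 0.0011 0.0014] gap 0.0161 F [-1.  -0.2 -0.9]
```

View pics/w10c.png

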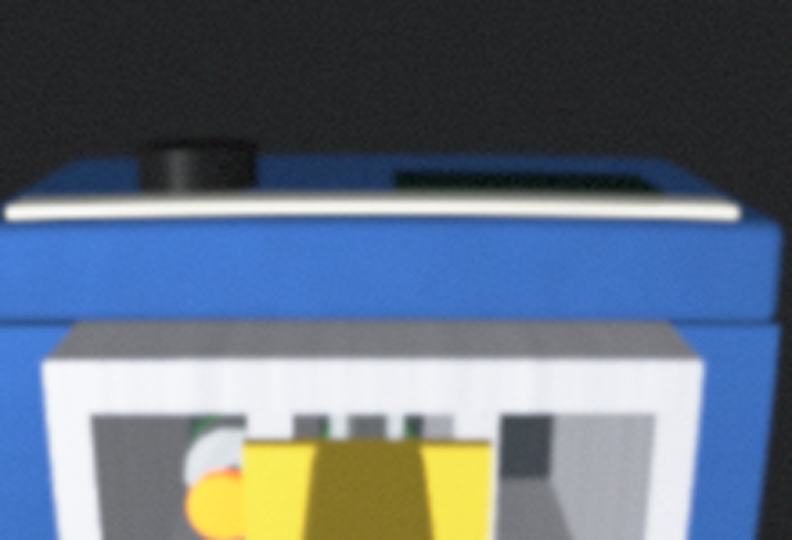

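```bash

python3 -m inch '[{"slide":[0,0.001,0],"rot":[0,0,0],"fingers":0.01},{"slide":[-0.008,0,0.001],"rot":[0,0,0],"fingers":0.01},{"slide":[-0.008,0,0],"rot":[0,0,0],"fingers":0.01},{"slide":[-0.006,0,0],"rot":[0,0,0],"fingers":0.01},{"slide":[-0.003,0,0],"rot":[0,0,0],"fingers":0.01},{"slide":[0,0,0],"rot":[0,0,0],"fingers":0.01},{"slide":[0,0,0],"rot":[0,0,0],"fingers":0.01}]'
python3 - <<'E'
from h import *
goto(0.4271+.0254,-0.2088-.0017,0.161,176.13)
c=wcap(); crop(c["img"],180,400,100,250,3.6,"w11c.png")
E
```

```text
time_s: 12.3
ee_pos: [0.4522, -0.2104, 0.1605]
tool_rot: [0.107, 3.139, 0.0]
force: [-0.2, -0.3, -1.2]
finger_gap: 0.016
t 12.30 pos [ 0.4522 -0.2104  0.1605] head 176.08 | rot [ 0.02  0.04 -0.05] slide(new axes) [-0.0003 -0.0001 -0.0005] gap 0.0160 F [-0.2 -0.3 -1.2]
```

View pics/w11c.png

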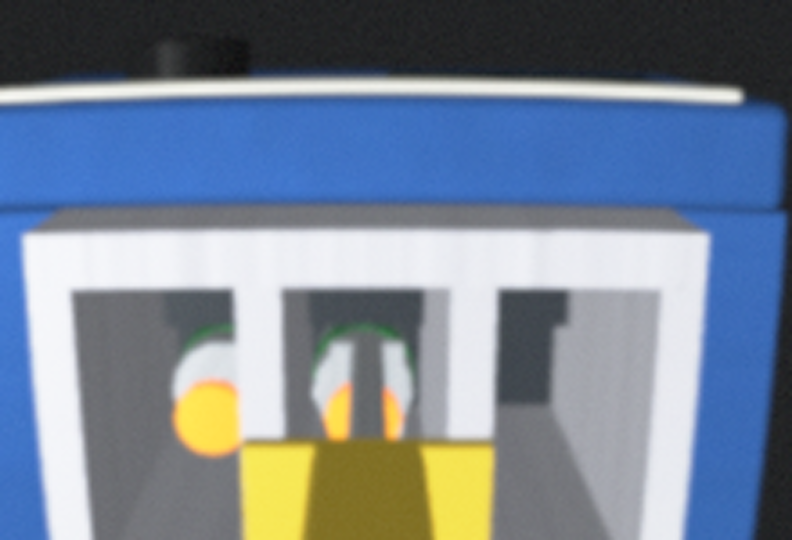

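```bash

python3 -m inch '[{"slide":[0,0,-0.004],"rot":[0,0,0],"fingers":0.01},{"slide":[0,0,-0.004],"rot":[0,0,0],"fingers":0.01},{"slide":[0,0,-0.006],"rot":[0,0,0],"fingers":0.01},{"slide":[0,0,-0.01],"rot":[0,0,0],"fingers":0.01},{"slide":[0,0,0],"rot":[0,0,0],"fingers":0.01},{"slide":[0,0,0],"rot":[0,0,0],"fingers":0.01}]'
python3 - <<'E'
from h import *
goto()
c=wcap(); crop(c["img"],180,400,100,250,3.6,"w12c.png")
E
```

```text
time_s: 13.1
ee_pos: [0.4523, -0.2105, 0.1847]
tool_rot: [0.108, 3.139, -0.0]
force: [-0.2, -0.6, -1.5]
finger_gap: 0.016
t 13.10 pos [ 0.4523 -0.2105  0.1847] head 176.08 | rot [-0.    0.06 -0.  ] slide(new axes) [0. 0. 0.] gap 0.0160 F [-0.2 -0.6 -1.5]
```

View pics/w12c.png

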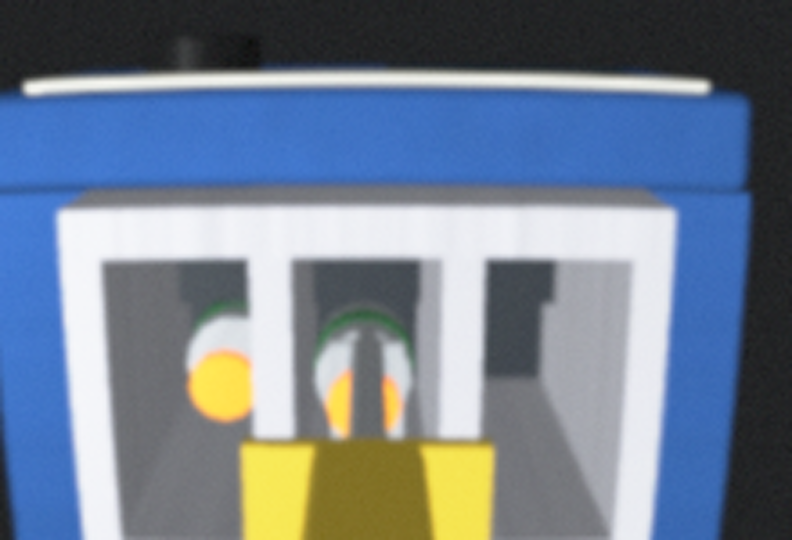

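```bash

python3 -m inch '[{"slide":[0,0,-0.015],"rot":[0,0,0],"fingers":0.01},{"slide":[0,0,-0.02],"rot":[0,0,0],"fingers":0.01},{"slide":[0,0,-0.025],"rot":[0,0,0],"fingers":0.01},{"slide":[0,0,-0.025],"rot":[0,0,0],"fingers":0.01},{"slide":[0,0,-0.025],"rot":[0,0,0],"fingers":0.01},{"slide":[0,0,-0.015],"rot":[0,0,0],"fingers":0.01},{"slide":[0,0,0],"rot":[0,0,0],"fingers":0.01}]'
python3 - <<'E'
from h import *
goto()
c=wcap(); crop(c["img"],180,400,100,250,3.6,"w13c.png")
s=capture("side"); crop(s["img"],330,450,70,220,4,"side13.png")
E
```

```text
time_s: 14.02
ee_pos: [0.4533, -0.2108, 0.3105]
tool_rot: [0.107, 3.136, -0.001]
force: [0.5, -0.2, -1.9]
finger_gap: 0.016
t 14.03 pos [ 0.4533 -0.2108  0.3105] head 176.08 | rot [-0.04  0.22 -0.  ] slide(new axes) [0. 0. 0.] gap 0.0160 F [ 0.5 -0.2 -1.9]
```

View pics/w13c.png

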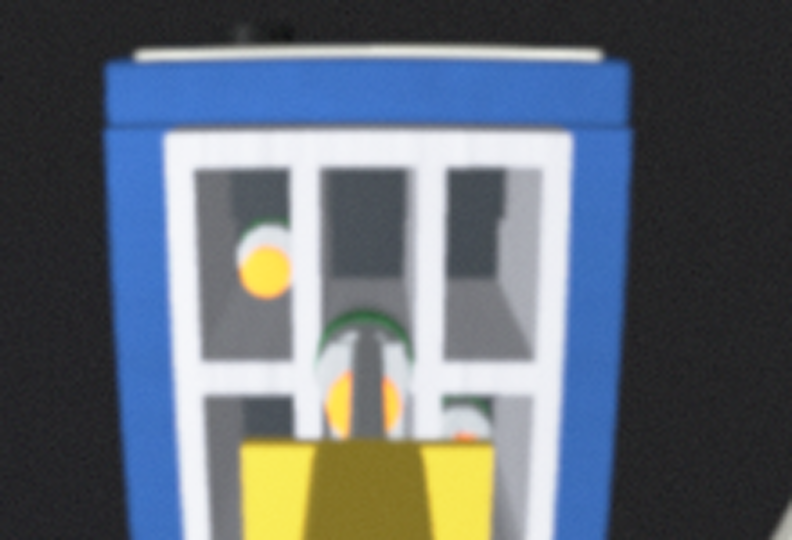

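View pics/side13.png

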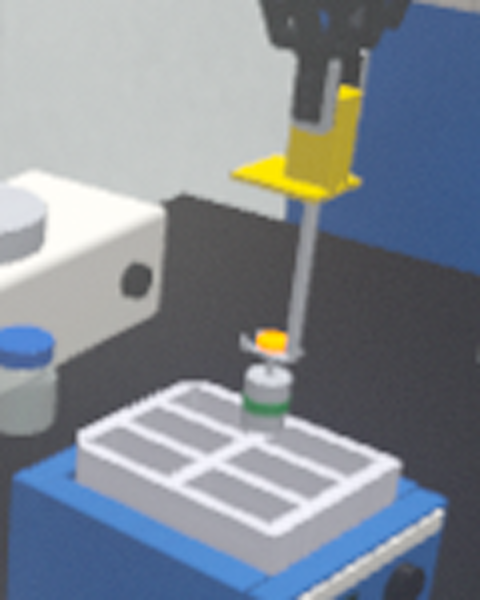

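```bash
python3 - <<'E'
from h import *
for n,rt in (("scene",(340,435,228,310)),("side",(155,285,300,405))):
    c=capture(n); im=c["img"].astype(int); r=cv2.GaussianBlur(c["img"][...,0],(3,3),0)
    for th in (235,240,245):
        m=roi((r>th),*rt).astype(np.uint8)
        nn,lab,st,ce=cv2.connectedComponentsWithStats(m)
        L=[plane(c,*ce[i],.006)[:2]*1000 for i in range(1,nn) if st[i,4]>60]
        print(n,th,len(L),np.round(L,1).tolist(), np.mean(L,0) if len(L) else "")
E
```

```text
scene 235 6 [[434.5, 275.6], [490.0, 268.5], [439.9, 319.1], [495.5, 312.6], [445.4, 363.1], [500.8, 356.6]] [467.68977858 315.91540899]
scene 240 6 [[435.0, 275.4], [490.3, 268.6], [440.1, 319.1], [495.4, 312.5], [445.4, 363.0], [500.6, 356.4]] [467.812414   315.83750752]
scene 245 6 [[435.0, 275.8], [490.4, 268.7], [440.2, 319.0], [495.8, 312.5], [445.1, 362.6], [500.6, 356.2]] [467.86742536 315.79064203]
side 235 8 [[486.4, 312.1], [487.8, 266.7], [492.6, 310.5], [432.0, 273.5], [415.0, 318.4], [498.0, 354.0], [437.0, 317.1], [442.2, 360.8]] [461.38227433 314.11854573]
side 240 9 [[514.5, 273.5], [487.9, 266.8], [463.0, 300.2], [492.6, 310.5], [432.0, 273.4], [413.6, 304.3], [497.9, 354.2], [437.1, 317.1], [442.2, 361.0]] [464.54328098 306.78568514]
side 245 6 [[487.3, 266.9], [492.6, 310.5], [431.9, 273.3], [497.7, 354.2], [437.0, 317.5], [442.2, 360.9]] [464.78121822 313.88332467]
```

```bash

python3 -m inch '[{"slide":[0,0.01,0],"rot":[0,0,0.5],"fingers":0.01},{"slide":[0,0.02,0],"rot":[0,0,0.5],"fingers":0.01},{"slide":[0,0.03,0],"rot":[0,0,0.5],"fingers":0.01},{"slide":[0,0.04,0],"rot":[0,0,0.5],"fingers":0.01},{"slide":[0,0.045,0],"rot":[0,0,0.5],"fingers":0.01},{"slide":[0,0.045,0],"rot":[0,0,0.5],"fingers":0.01},{"slide":[0,0.045,0],"rot":[0,0,0],"fingers":0.01},{"slide":[0,0.045,0],"rot":[0,0,0],"fingers":0.01},{"slide":[0,0.045,0],"rot":[0,0,0],"fingers":0.01},{"slide":[0,0.045,0],"rot":[0,0,0],"fingers":0.01},{"slide":[0,0.045,0],"rot":[0,0,0],"fingers":0.01},{"slide":[0,0.045,0],"rot":[0,0,0],"fingers":0.01}]'
python3 - <<'E'
from h import *
goto(.4843,.3571,.3105,173.1)
E
```

```text
time_s: 15.72
ee_pos: [0.5023, 0.2487, 0.3093]
tool_rot: [0.189, 3.136, -0.0]
force: [0.8, -0.9, -1.9]
finger_gap: 0.0159
t 15.72 pos [0.5023 0.2487 0.3093] head 173.09 | rot [-0.    0.01 -0.01] slide(new axes) [ 0.0309  0.1055 -0.0012] gap 0.0159 F [ 0.8 -0.9 -1.9]
```

```bash

python3 -m inch '[{"slide":[0.01,0.035,0],"rot":[0,0,0],"fingers":0.01},{"slide":[0.01,0.03,0],"rot":[0,0,0],"fingers":0.01},{"slide":[0.008,0.022,0],"rot":[0,0,0],"fingers":0.01},{"slide":[0.003,0.012,0],"rot":[0,0,0],"fingers":0.01},{"slide":[0,0,0.02],"rot":[0,0,0],"fingers":0.01},{"slide":[0,0,0.03],"rot":[0,0,0],"fingers":0.01},{"slide":[0,0,0.03],"rot":[0,0,0],"fingers":0.01},{"slide":[0,0,0.02],"rot":[0,0,0],"fingers":0.01},{"slide":[0,0,0],"rot":[0,0,0],"fingers":0.01}]'
python3 - <<'E'
from h import *
goto(.4843,.3571,.166,173.1)
s=capture("side"); crop(s["img"],120,320,200,400,3,"side14.png")
s=capture("scene"); crop(s["img"],320,450,190,320,4.5,"scene14.png")
c=wcap(); crop(c["img"],180,400,100,250,3.6,"w14c.png")
E
```

```text
time_s: 16.85
ee_pos: [0.4832, 0.3472, 0.208]
tool_rot: [-0.191, -3.134, 0.004]
force: [0.6, -0.3, -1.2]
finger_gap: 0.0163
t 16.85 pos [0.4832 0.3472 0.208 ] head 173.02 | rot [-0.17 -0.12 -0.08] slide(new axes) [0.0001 0.0099 0.042 ] gap 0.0163 F [ 0.6 -0.3 -1.2]
```

View pics/side14.png

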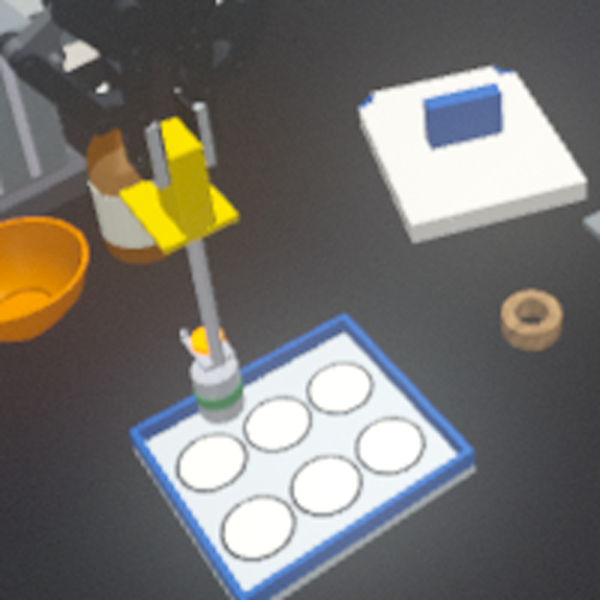

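View pics/scene14.png

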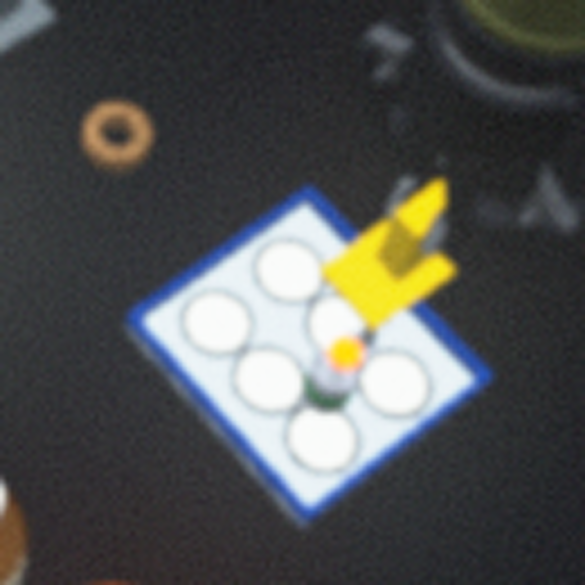

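View pics/w14c.png

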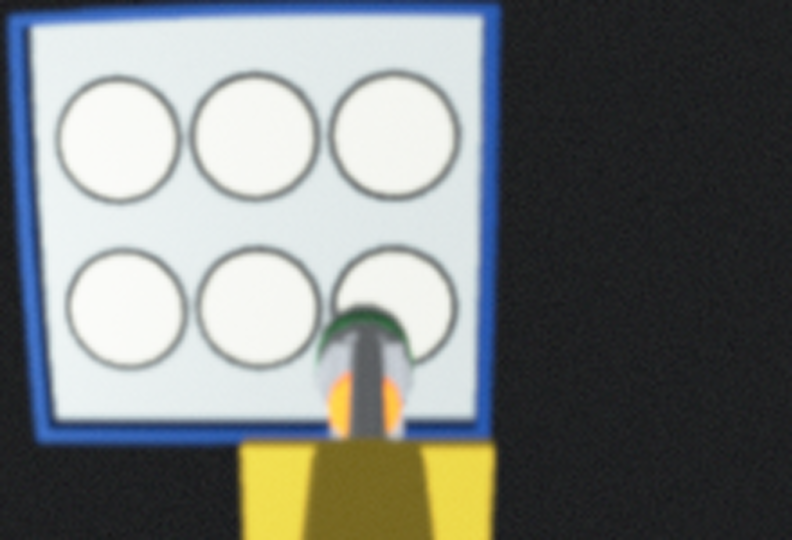

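```bash

python3 -m inch '[{"slide":[0,0.005,0],"rot":[0,0,0],"fingers":0.01},{"slide":[0,0.005,0.005],"rot":[0,0,0],"fingers":0.01},{"slide":[0,0,0.015],"rot":[0,0,0],"fingers":0.01},{"slide":[0,0,0.01],"rot":[0,0,0],"fingers":0.01},{"slide":[0,0,0.006],"rot":[0,0,0],"fingers":0.01},{"slide":[0,0,0.005],"rot":[0,0,0],"fingers":0.01},{"slide":[0,0,0.004],"rot":[0,0,0],"fingers":0.01},{"slide":[0,0,0.003],"rot":[0,0,0],"fingers":0.01},{"slide":[0,0,0],"rot":[0,0,0],"fingers":0.01},{"slide":[0,0,0],"rot":[0,0,0],"fingers":0.01}]'
python3 - <<'E'
from h import *
goto(.4843,.3571,.159,173.1)
s=capture("side"); crop(s["img"],120,320,200,400,3,"side15.png")
c=wcap(); crop(c["img"],180,400,100,250,3.6,"w15c.png")
E
```

```text
time_s: 18.25
ee_pos: [0.4857, 0.3588, 0.162]
tool_rot: [0.19, 3.134, 0.001]
force: [1.0, -0.1, -1.6]
finger_gap: 0.0165
t 18.25 pos [0.4857 0.3588 0.162 ] head 173.08 | rot [ 0.03  0.08 -0.02] slide(new axes) [ 0.0012 -0.0018  0.003 ] gap 0.0165 F [ 1.  -0.1 -1.6]
```

View pics/side15.png

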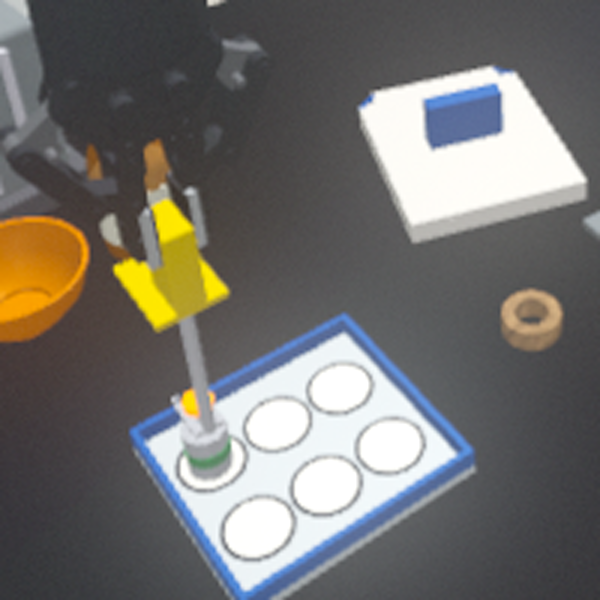

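View pics/w15c.png

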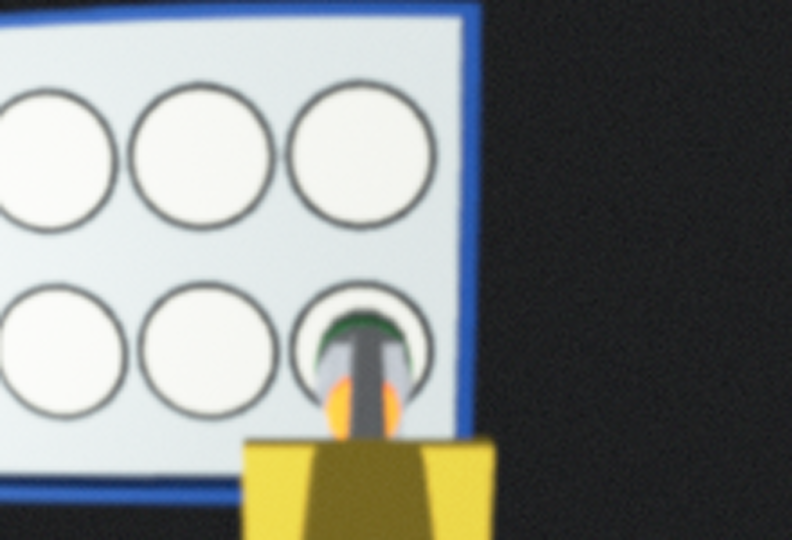

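```bash

python3 -m inch '[{"slide":[0,0,0.002],"rot":[0,0,0],"fingers":0.01},{"slide":[0,0,0.002],"rot":[0,0,0],"fingers":0.01},{"slide":[0,0,0],"rot":[0,0,0],"fingers":0.01},{"slide":[0,0,0],"rot":[0,0,0],"fingers":0.01}]'
python3 - <<'E'
from h import *
goto(.4843,.3571,.159,173.1)
s=capture("side"); crop(s["img"],160,240,310,380,9,"side16.png")
s=capture("scene"); crop(s["img"],360,430,220,310,6.5,"scene16.png")
E
```

```text
time_s: 18.85
ee_pos: [0.4855, 0.3586, 0.1577]
tool_rot: [0.19, 3.135, 0.0]
force: [-0.1, -0.5, -1.7]
finger_gap: 0.0161
t 18.85 pos [0.4855 0.3586 0.1577] head 173.08 | rot [ 0.01  0.05 -0.02] slide(new axes) [ 0.001  -0.0017 -0.0013] gap 0.0161 F [-0.1 -0.5 -1.7]
```

View pics/side16.png

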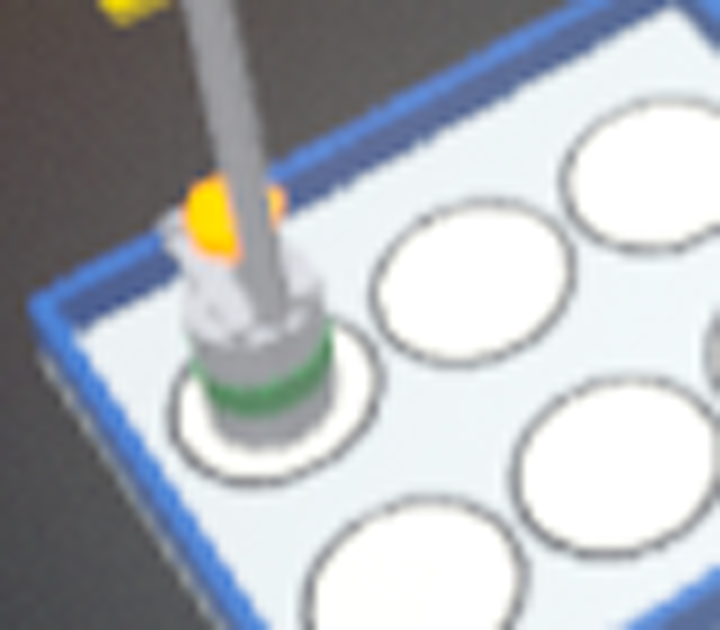

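View pics/scene16.png

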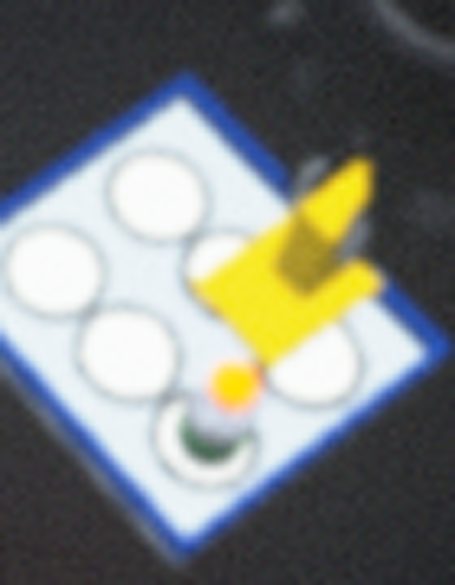

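```bash

python3 -m inch '[{"slide":[0.005,0,0],"rot":[0,0,0],"fingers":0.01},{"slide":[0.008,0,0],"rot":[0,0,0],"fingers":0.01},{"slide":[0.01,0,0],"rot":[0,0,0],"fingers":0.01},{"slide":[0.01,0,0],"rot":[0,0,0],"fingers":0.01},{"slide":[0,0,0],"rot":[0,0,0],"fingers":0.01}]'
python3 - <<'E'
from h import *
goto(.4843,.3571,.159,173.1)
s=capture("side"); crop(s["img"],160,240,310,380,9,"side17.png")
c=wcap(); crop(c["img"],180,400,100,250,3.6,"w17c.png")
E
```

```text
time_s: 19.58
ee_pos: [0.4516, 0.3627, 0.1578]
tool_rot: [0.188, 3.135, -0.0]
force: [-0.2, -0.4, -1.2]
finger_gap: 0.0163
t 19.57 pos [0.4516 0.3627 0.1578] head 173.15 | rot [-0.    0.04  0.05] slide(new axes) [-0.0331 -0.0016 -0.0012] gap 0.0163 F [-0.2 -0.4 -1.2]
```

View pics/side17.png

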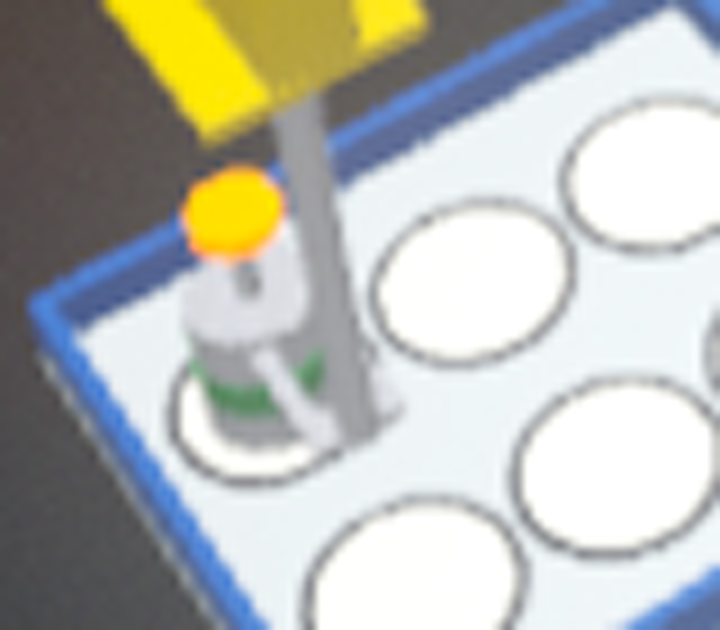

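View pics/w17c.png

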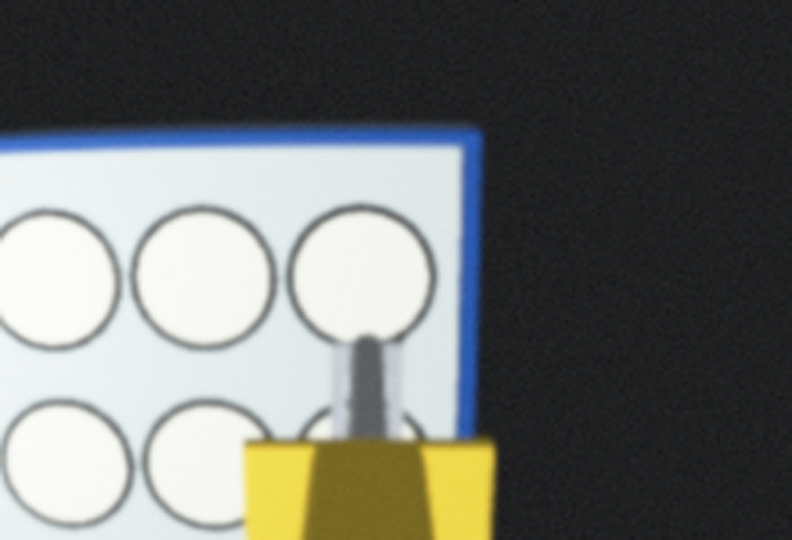

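```bash

python3 -m inch '[{"slide":[0,0,-0.03],"rot":[0,0,0],"fingers":0.01},{"slide":[0,0,-0.04],"rot":[0,0,0],"fingers":0.01},{"slide":[0,0,-0.04],"rot":[0,0,0],"fingers":0.01},{"slide":[0,-0.03,-0.015],"rot":[0,0,0],"fingers":0.01},{"slide":[0,-0.05,0],"rot":[0,0,-0.5],"fingers":0.01},{"slide":[0,-0.055,0],"rot":[0,0,-0.5],"fingers":0.01},{"slide":[0,-0.055,0],"rot":[0,0,-0.5],"fingers":0.01},{"slide":[0,-0.055,0],"rot":[0,0,-0.5],"fingers":0.01},{"slide":[0,-0.055,0],"rot":[0,0,-0.5],"fingers":0.01},{"slide":[0,-0.055,0],"rot":[0,0,-0.5],"fingers":0.01},{"slide":[0,-0.055,0],"rot":[0,0,0],"fingers":0.01},{"slide":[0,-0.055,0],"rot":[0,0,0],"fingers":0.01}]'
python3 - <<'E'
from h import *
goto(.425,-.2468,.275,176.13)
E
```

```text
time_s: 21.18
ee_pos: [0.4095, -0.1023, 0.283]
tool_rot: [0.108, 3.137, -0.0]
force: [0.2, 0.3, -1.2]
finger_gap: 0.0162
t 21.18 pos [ 0.4095 -0.1023  0.283 ] head 176.07 | rot [-0.01  0.14 -0.06] slide(new axes) [-0.0252 -0.1431  0.008 ] gap 0.0162 F [ 0.2  0.3 -1.2]
```

```bash

python3 -m inch '[{"slide":[-0.006,-0.04,0],"rot":[0,0,0],"fingers":0.01},{"slide":[-0.007,-0.04,0],"rot":[0,0,0],"fingers":0.01},{"slide":[-0.007,-0.035,0.004],"rot":[0,0,0],"fingers":0.01},{"slide":[-0.004,-0.022,0.004],"rot":[0,0,0],"fingers":0.01},{"slide":[0,0,0],"rot":[0,0,0],"fingers":0.01},{"slide":[0,0,0],"rot":[0,0,0],"fingers":0.01}]'
python3 - <<'E'
from h import *
goto(.425,-.2468,.275,176.13)
c=wcap(); crop(c["img"],180,400,100,250,3.6,"w18c.png")
E
```

```text
time_s: 21.92
ee_pos: [0.4239, -0.2382, 0.2747]
tool_rot: [0.108, 3.139, 0.001]
force: [0.6, 0.1, -1.1]
finger_gap: 0.016
t 21.93 pos [ 0.4239 -0.2382  0.2747] head 176.07 | rot [ 0.04  0.04 -0.06] slide(new axes) [-0.0017 -0.0085 -0.0003] gap 0.0160 F [ 0.6  0.1 -1.1]
```

View pics/w18c.png

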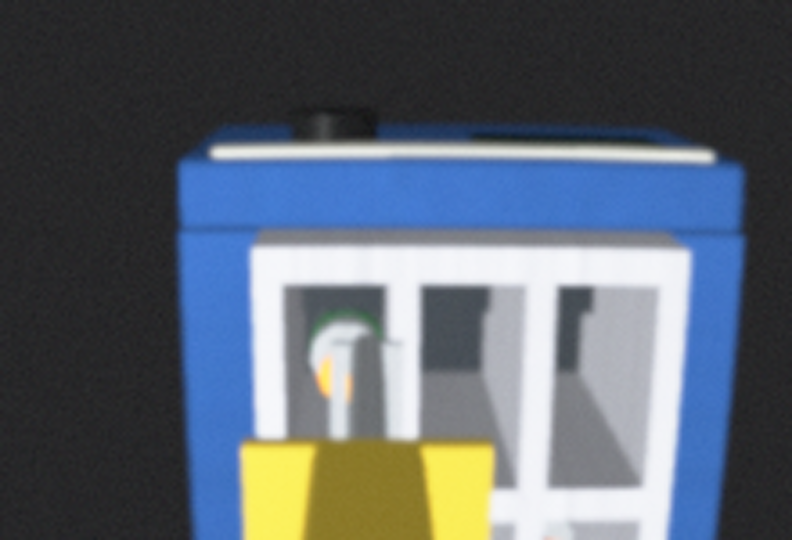

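```bash

python3 -m inch '[{"slide":[-0.001,-0.0085,0],"rot":[0,0,0],"fingers":0.01},{"slide":[0,0,0],"rot":[0,0,0],"fingers":0.01},{"slide":[0,0,0.02],"rot":[0,0,0],"fingers":0.01},{"slide":[0,0,0.01],"rot":[0,0,0],"fingers":0.01},{"slide":[0,0,0],"rot":[0,0,0],"fingers":0.01},{"slide":[0,0,0],"rot":[0,0,0],"fingers":0.01}]'
python3 - <<'E'
from h import *
goto(.425,-.2468,.161,176.13)
c=wcap(); crop(c["img"],180,400,100,250,3.6,"w19c.png")
s=capture("side"); crop(s["img"],330,450,120,240,5,"side19.png")
E
```

```text
time_s: 22.72
ee_pos: [0.4248, -0.2472, 0.2451]
tool_rot: [0.107, 3.138, -0.0]
force: [-0.3, -0.5, -1.9]
finger_gap: 0.0163
t 22.73 pos [ 0.4248 -0.2472  0.2451] head 176.09 | rot [-0.01  0.09 -0.04] slide(new axes) [-0.0002  0.0005  0.0841] gap 0.0163 F [-0.3 -0.5 -1.9]
```

View pics/w19c.png

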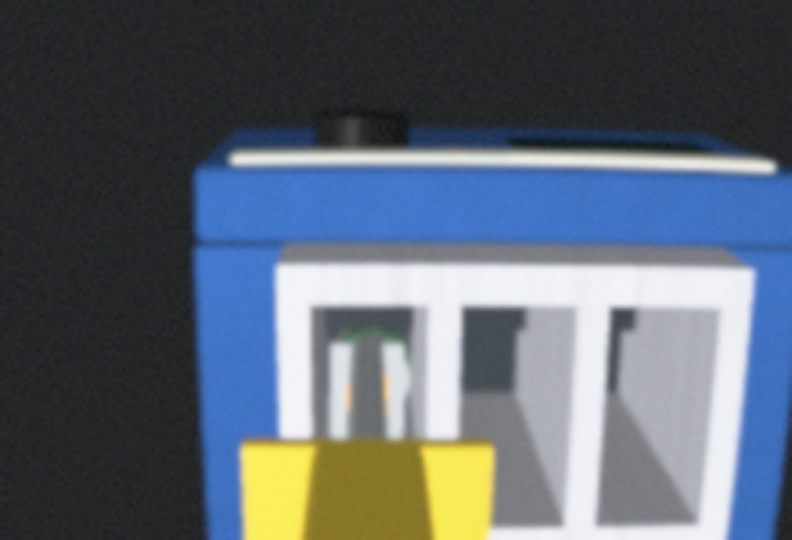

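View pics/side19.png

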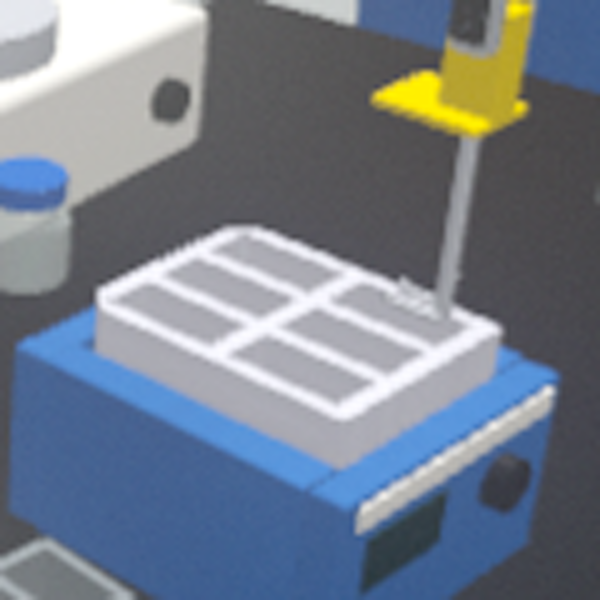

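```bash
python3 - <<'E'
from h import *
c=wcap(); crop(c["img"],260,305,180,225,14,"w19d.png")
E
```

```text
(no output)
```

View pics/w19d.png

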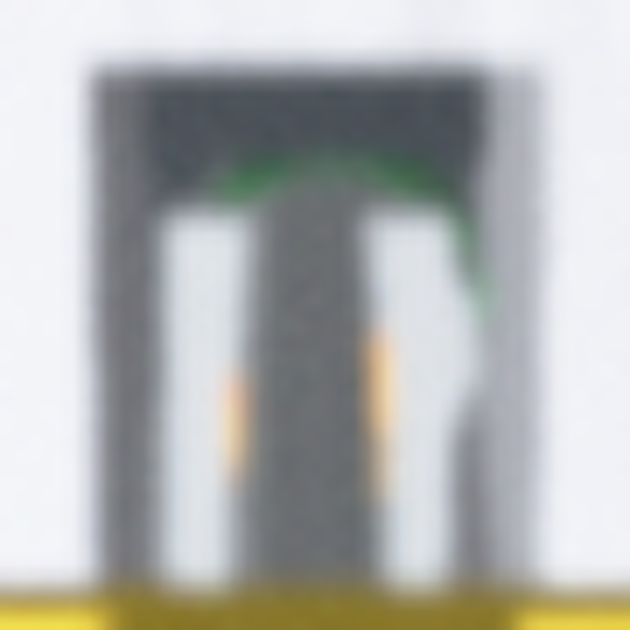

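```bash

python3 -m inch '[{"slide":[0,0.0017,0.01],"rot":[0,0,0],"fingers":0.01},{"slide":[0,0,0.01],"rot":[0,0,0],"fingers":0.01},{"slide":[0,0,0.02],"rot":[0,0,0],"fingers":0.01},{"slide":[0,0,0.02],"rot":[0,0,0],"fingers":0.01},{"slide":[0,0,0.015],"rot":[0,0,0],"fingers":0.01},{"slide":[0,0,0.009],"rot":[0,0,0],"fingers":0.01},{"slide":[0,0,0],"rot":[0,0,0],"fingers":0.01},{"slide":[0,0,0],"rot":[0,0,0],"fingers":0.01}]'
python3 - <<'E'
from h import *
goto(.425,-.2468,.161,176.13)
c=wcap(); crop(c["img"],260,305,180,225,14,"w20d.png")
E
```

```text
time_s: 23.88
ee_pos: [0.4251, -0.2457, 0.161]
tool_rot: [0.107, 3.138, -0.001]
force: [0.2, -0.1, -2.1]
finger_gap: 0.0165
t 23.88 pos [ 0.4251 -0.2457  0.161 ] head 176.08 | rot [-0.02  0.1  -0.05] slide(new axes) [ 0.     -0.0011  0.    ] gap 0.0165 F [ 0.2 -0.1 -2.1]
```

View pics/w20d.png

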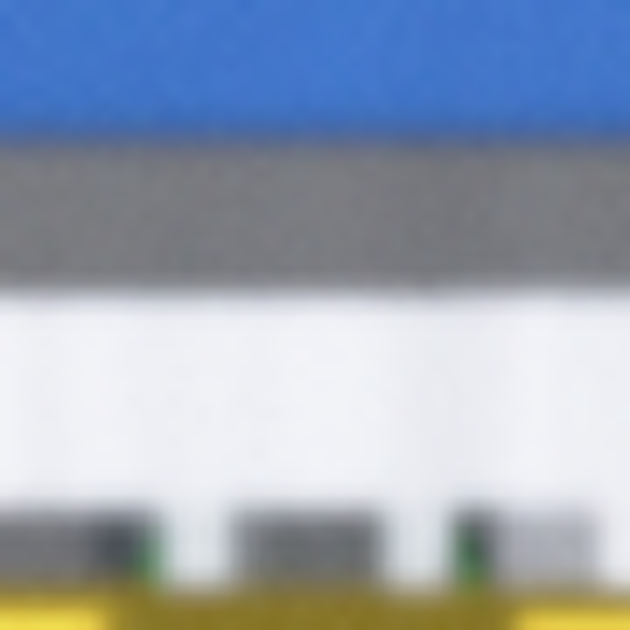

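```bash

python3 -m inch '[{"slide":[-0.008,0,0],"rot":[0,0,0],"fingers":0.01},{"slide":[-0.008,0,0],"rot":[0,0,0],"fingers":0.01},{"slide":[-0.006,0,0],"rot":[0,0,0],"fingers":0.01},{"slide":[-0.003,0,0],"rot":[0,0,0],"fingers":0.01},{"slide":[0,0,0],"rot":[0,0,0],"fingers":0.01},{"slide":[0,0,0],"rot":[0,0,0],"fingers":0.01}]'
python3 - <<'E'
from h import *
goto(.4496,-.2475,.161,176.13)
c=wcap(); crop(c["img"],240,325,160,225,9,"w21d.png")
E
```

```text
time_s: 24.68
ee_pos: [0.4495, -0.2471, 0.1605]
tool_rot: [0.108, 3.139, 0.001]
force: [-0.0, 0.0, -1.5]
finger_gap: 0.016
t 24.68 pos [ 0.4495 -0.2471  0.1605] head 176.08 | rot [ 0.02  0.04 -0.05] slide(new axes) [-0.0001 -0.0004 -0.0005] gap 0.0160 F [-0.   0.  -1.5]
```

View pics/w21d.png

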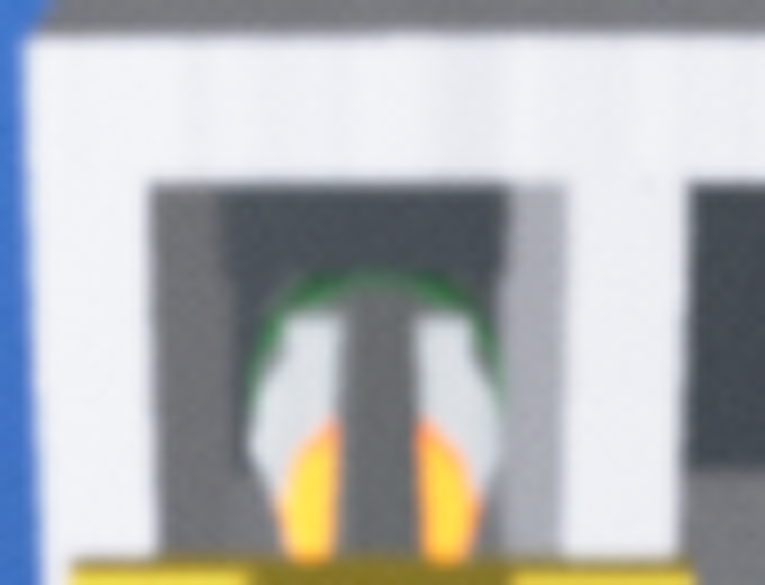

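Centred under the knob. Lift.

```bash

python3 -m inch '[{"slide":[0,0,-0.004],"rot":[0,0,0],"fingers":0.01},{"slide":[0,0,-0.004],"rot":[0,0,0],"fingers":0.01},{"slide":[0,0,-0.006],"rot":[0,0,0],"fingers":0.01},{"slide":[0,0,-0.015],"rot":[0,0,0],"fingers":0.01},{"slide":[0,0,-0.02],"rot":[0,0,0],"fingers":0.01},{"slide":[0,0,-0.025],"rot":[0,0,0],"fingers":0.01},{"slide":[0,0,-0.025],"rot":[0,0,0],"fingers":0.01},{"slide":[0,0,-0.025],"rot":[0,0,0],"fingers":0.01},{"slide":[0,0,-0.02],"rot":[0,0,0],"fingers":0.01},{"slide":[0,0,-0.006],"rot":[0,0,0],"fingers":0.01},{"slide":[0,0,0],"rot":[0,0,0],"fingers":0.01}]'
python3 - <<'E'
from h import *
goto(.479,.3133,.31,173.1)
c=wcap(); crop(c["img"],180,400,100,250,3.6,"w22c.png")
s=capture("side"); crop(s["img"],330,450,70,220,4,"side22.png")
E
```

```text
time_s: 26.1
ee_pos: [0.4497, -0.2473, 0.311]
tool_rot: [0.107, 3.138, -0.0]
force: [0.1, -0.4, -1.7]
finger_gap: 0.0162
t 26.10 pos [ 0.4497 -0.2473  0.311 ] head 176.08 | rot [-0.01  0.1   2.98] slide(new axes) [0.0383 0.56   0.001 ] gap 0.0162 F [ 0.1 -0.4 -1.7]
```

View pics/w22c.png

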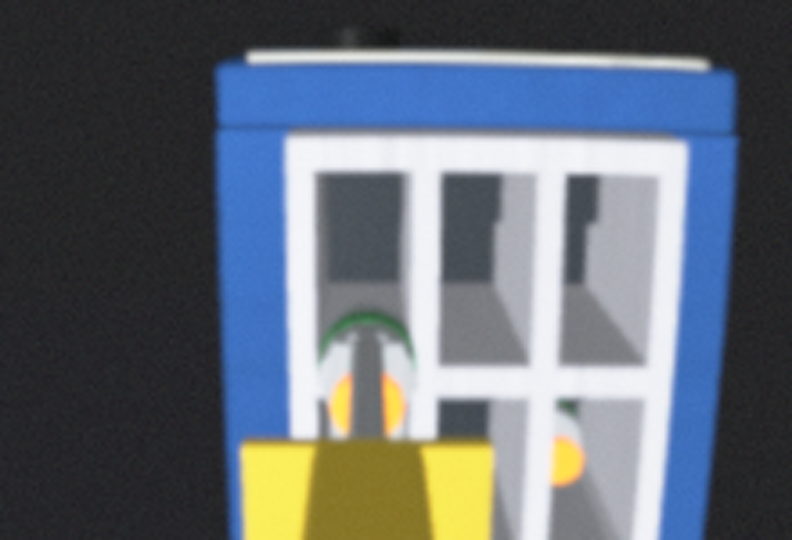

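View pics/side22.png

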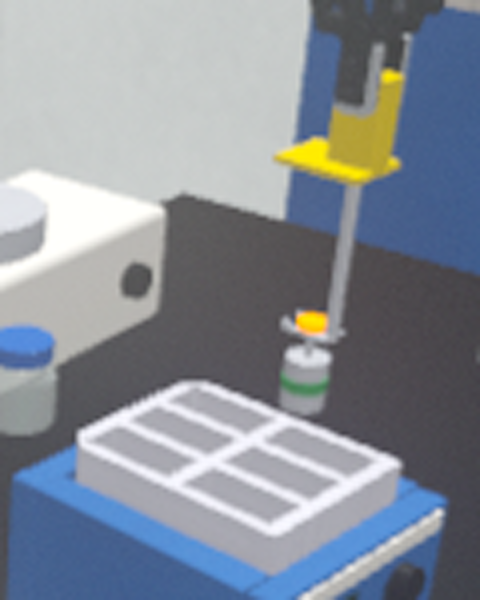

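```bash

python3 -m inch '[{"slide":[0,0.01,0],"rot":[0,0,0.5],"fingers":0.01},{"slide":[0.001,0.02,0],"rot":[0,0,0.5],"fingers":0.01},{"slide":[0.003,0.03,0],"rot":[0,0,0.5],"fingers":0.01},{"slide":[0.003,0.04,0],"rot":[0,0,0.5],"fingers":0.01},{"slide":[0.003,0.045,0],"rot":[0,0,0.5],"fingers":0.01},{"slide":[0.003,0.045,0],"rot":[0,0,0.5],"fingers":0.01},{"slide":[0.003,0.045,0],"rot":[0,0,0],"fingers":0.01},{"slide":[0.003,0.045,0],"rot":[0,0,0],"fingers":0.01},{"slide":[0.003,0.045,0],"rot":[0,0,0],"fingers":0.01},{"slide":[0.003,0.045,0],"rot":[0,0,0],"fingers":0.01},{"slide":[0.003,0.045,0],"rot":[0,0,0],"fingers":0.01},{"slide":[0.003,0.045,0],"rot":[0,0,0],"fingers":0.01}]'
python3 - <<'E'
from h import *
goto(.479,.3133,.31,173.1)
E
```

```text
time_s: 27.7
ee_pos: [0.4686, 0.2152, 0.3101]
tool_rot: [-0.189, -3.136, 0.0]
force: [1.1, 0.1, -1.6]
finger_gap: 0.0165
t 27.70 pos [0.4686 0.2152 0.3101] head 173.09 | rot [-0.01 -0.01 -0.01] slide(new axes) [0.0014 0.0987 0.0001] gap 0.0165 F [ 1.1  0.1 -1.6]
```

```bash

python3 -m inch '[{"slide":[0,0.035,0],"rot":[0,0,0],"fingers":0.01},{"slide":[0,0.03,0],"rot":[0,0,0],"fingers":0.01},{"slide":[0,0.02,0],"rot":[0,0,0],"fingers":0.01},{"slide":[0,0.01,0],"rot":[0,0,0],"fingers":0.01},{"slide":[0,0,0],"rot":[0,0,0],"fingers":0.01},{"slide":[0,0,0],"rot":[0,0,0],"fingers":0.01}]'
python3 - <<'E'
from h import *
goto(.479,.3133,.31,173.1)
E
```

```text
time_s: 28.45
ee_pos: [0.4808, 0.3068, 0.3108]
tool_rot: [0.191, 3.135, -0.001]
force: [0.2, 0.8, -2.6]
finger_gap: 0.0164
t 28.45 pos [0.4808 0.3068 0.3108] head 173.03 | rot [-0.02  0.05 -0.07] slide(new axes) [0.0026 0.0063 0.0008] gap 0.0164 F [ 0.2  0.8 -2.6]
```

```bash

python3 -m inch '[{"slide":[0.0015,0.006,0],"rot":[0,0,0],"fingers":0.01},{"slide":[0,0,0.02],"rot":[0,0,0],"fingers":0.01},{"slide":[0,0,0.03],"rot":[0,0,0],"fingers":0.01},{"slide":[0,0,0.03],"rot":[0,0,0],"fingers":0.01},{"slide":[0,0,0.03],"rot":[0,0,0],"fingers":0.01},{"slide":[0,0,0.02],"rot":[0,0,0],"fingers":0.01},{"slide":[0,0,0.01],"rot":[0,0,0],"fingers":0.01},{"slide":[0,0,0.004],"rot":[0,0,0],"fingers":0.01},{"slide":[0,0,0.004],"rot":[0,0,0],"fingers":0.01},{"slide":[0,0,0.004],"rot":[0,0,0],"fingers":0.01},{"slide":[0,0,0],"rot":[0,0,0],"fingers":0.01},{"slide":[0,0,0],"rot":[0,0,0],"fingers":0.01}]'
python3 - <<'E'
from h import *
goto(.479,.3133,.158,173.1)
s=capture("side"); crop(s["img"],160,280,280,380,6,"side23.png")
c=wcap(); crop(c["img"],180,400,100,250,3.6,"w23c.png")
E
```

```text
time_s: 29.95
ee_pos: [0.4805, 0.314, 0.159]
tool_rot: [0.189, 3.134, 0.001]
force: [-1.1, 0.7, -1.8]
finger_gap: 0.0164
t 29.95 pos [0.4805 0.314  0.159 ] head 173.08 | rot [ 0.03  0.09 -0.02] slide(new axes) [ 0.0014 -0.0008  0.001 ] gap 0.0164 F [-1.1  0.7 -1.8]
```

View pics/side23.png

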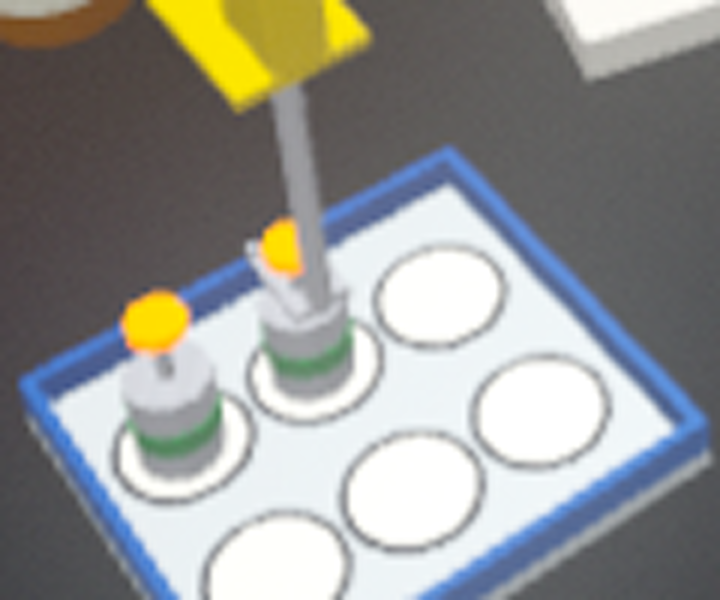

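View pics/w23c.png

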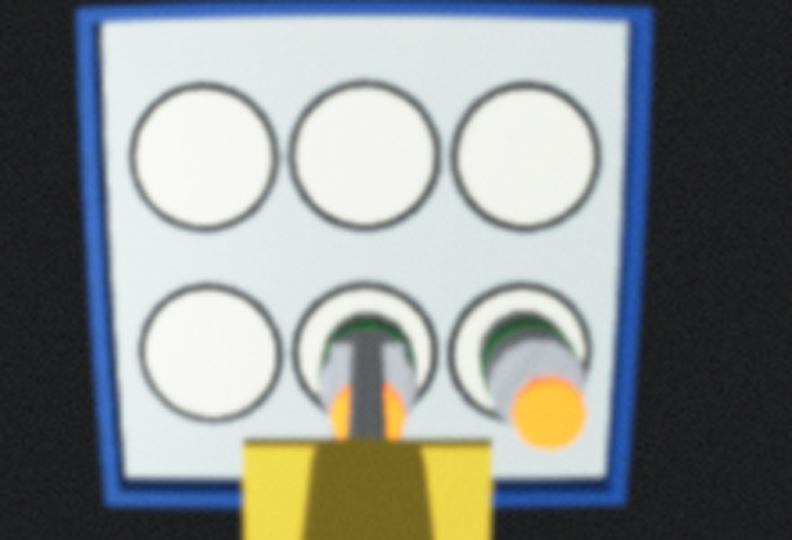

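```bash

python3 -m inch '[{"slide":[0,0,0.0015],"rot":[0,0,0],"fingers":0.01},{"slide":[0.005,0,0],"rot":[0,0,0],"fingers":0.01},{"slide":[0.008,0,0],"rot":[0,0,0],"fingers":0.01},{"slide":[0.01,0,0],"rot":[0,0,0],"fingers":0.01},{"slide":[0.01,0,0],"rot":[0,0,0],"fingers":0.01},{"slide":[0,0,0],"rot":[0,0,0],"fingers":0.01},{"slide":[0,0,-0.03],"rot":[0,0,0],"fingers":0.01},{"slide":[0,0,-0.04],"rot":[0,0,0],"fingers":0.01},{"slide":[0,0,-0.04],"rot":[0,0,0],"fingers":0.01},{"slide":[0,0,-0.01],"rot":[0,0,0],"fingers":0.01}]'
python3 - <<'E'
from h import *
goto(.502,-.1759,.285,176.13)
s=capture("side"); crop(s["img"],160,280,280,380,6,"side24.png")
E
```

```text
time_s: 31.3
ee_pos: [0.449, 0.3188, 0.28]
tool_rot: [0.189, 3.13, 0.006]
force: [-0.1, 0.7, -1.5]
finger_gap: 0.0165
t 31.30 pos [0.449  0.3188 0.28  ] head 173.08 | rot [ 0.22  0.31 -3.05] slide(new axes) [-0.0863 -0.49   -0.005 ] gap 0.0165 F [-0.1  0.7 -1.5]
```

View pics/side24.png

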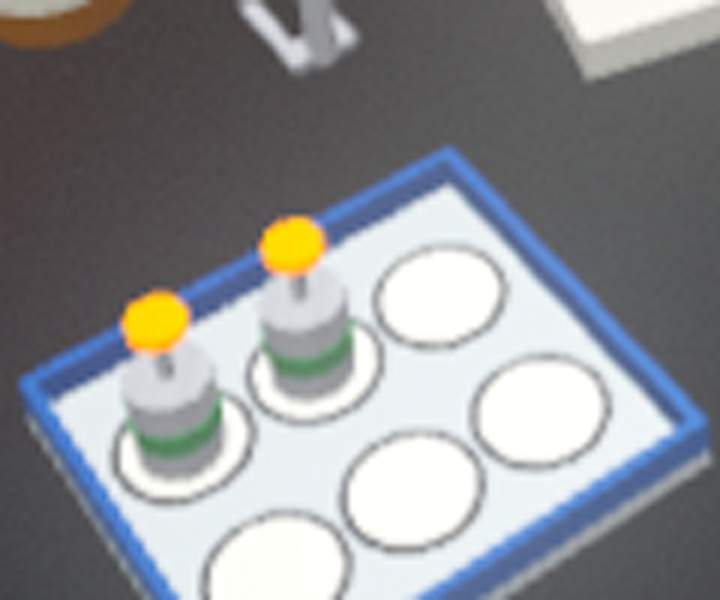

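```bash

python3 -m inch '[{"slide":[-0.004,-0.025,0],"rot":[0,0,-0.5],"fingers":0.01},{"slide":[-0.007,-0.045,0],"rot":[0,0,-0.5],"fingers":0.01},{"slide":[-0.009,-0.05,0],"rot":[0,0,-0.5],"fingers":0.01},{"slide":[-0.009,-0.05,0],"rot":[0,0,-0.5],"fingers":0.01},{"slide":[-0.009,-0.05,0],"rot":[0,0,-0.5],"fingers":0.01},{"slide":[-0.009,-0.05,0],"rot":[0,0,-0.5],"fingers":0.01},{"slide":[-0.009,-0.05,0],"rot":[0,0,0],"fingers":0.01},{"slide":[-0.009,-0.05,0],"rot":[0,0,0],"fingers":0.01},{"slide":[-0.009,-0.05,0],"rot":[0,0,0],"fingers":0.01},{"slide":[-0.009,-0.045,0],"rot":[0,0,0],"fingers":0.01},{"slide":[0,0,0],"rot":[0,0,0],"fingers":0.01},{"slide":[0,0,0],"rot":[0,0,0],"fingers":0.01}]'
python3 - <<'E'
from h import *
goto(.502,-.1759,.275,176.13)
c=wcap(); crop(c["img"],180,400,100,250,3.6,"w25c.png")
E
```

```text
time_s: 32.85
ee_pos: [0.4899, -0.1521, 0.2757]
tool_rot: [-0.108, -3.138, -0.002]
force: [0.7, -0.7, -1.8]
finger_gap: 0.0163
t 32.85 pos [ 0.4899 -0.1521  0.2757] head 176.05 | rot [ 0.07 -0.1  -0.08] slide(new axes) [-0.0137 -0.023   0.0007] gap 0.0163 F [ 0.7 -0.7 -1.8]
```

View pics/w25c.png

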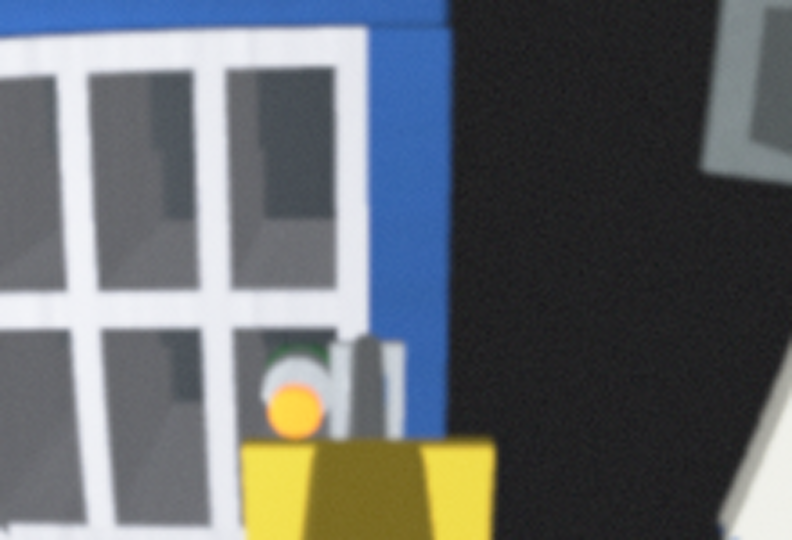

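```bash

python3 -m inch '[{"slide":[-0.006,-0.011,0],"rot":[0,0,0],"fingers":0.01},{"slide":[-0.007,-0.012,0],"rot":[0,0,0],"fingers":0.01},{"slide":[0,0,0],"rot":[0,0,0],"fingers":0.01},{"slide":[0,0,0],"rot":[0,0,0],"fingers":0.01}]'
python3 - <<'E'
from h import *
goto(.502,-.1759,.245,176.13)
c=wcap(); crop(c["img"],180,400,100,250,3.6,"w26c.png");crop(c["img"],255,310,175,225,12,"w26d.png")
E
```

```text
time_s: 33.4
ee_pos: [0.5021, -0.1762, 0.2771]
tool_rot: [0.108, 3.139, 0.001]
force: [-0.8, -0.6, -1.3]
finger_gap: 0.016
t 33.40 pos [ 0.5021 -0.1762  0.2771] head 176.07 | rot [ 0.02  0.04 -0.06] slide(new axes) [0.0002 0.0003 0.0321] gap 0.0160 F [-0.8 -0.6 -1.3]
```

View pics/w26c.png

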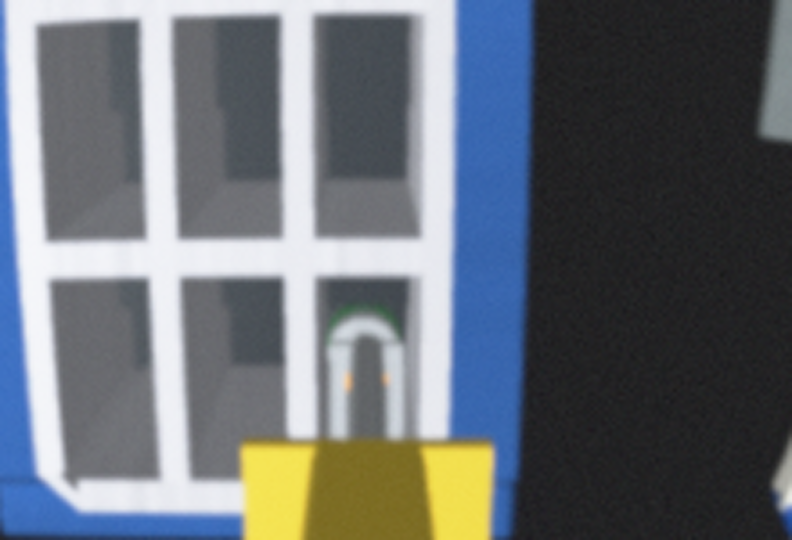

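View pics/w26d.png

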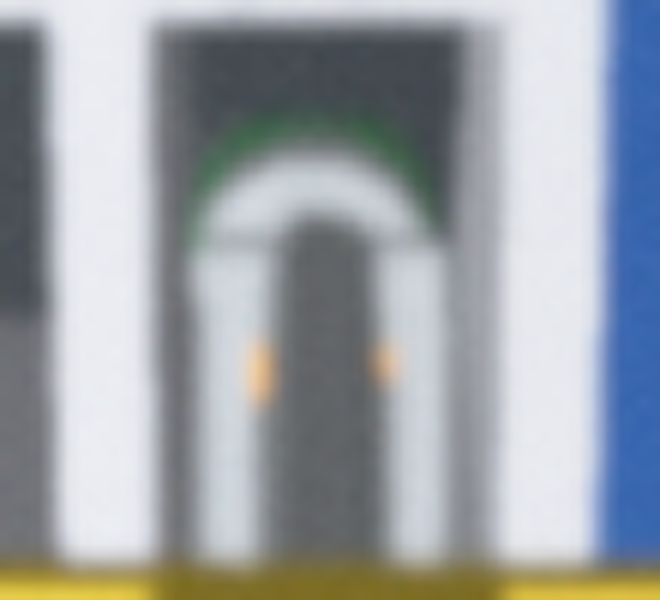

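```bash

python3 -m inch '[{"slide":[0,-0.0003,0.02],"rot":[0,0,0],"fingers":0.01},{"slide":[0,0,0.03],"rot":[0,0,0],"fingers":0.01},{"slide":[0,0,0.03],"rot":[0,0,0],"fingers":0.01},{"slide":[0,0,0.02],"rot":[0,0,0],"fingers":0.01},{"slide":[0,0,0.015],"rot":[0,0,0],"fingers":0.01},{"slide":[0,0,0],"rot":[0,0,0],"fingers":0.01},{"slide":[0,0,0],"rot":[0,0,0],"fingers":0.01}]'
python3 - <<'E'
from h import *
goto(.502,-.1759,.161,176.13)
c=wcap(); crop(c["img"],255,310,175,225,12,"w27d.png")
E
```

```text
time_s: 34.33
ee_pos: [0.5029, -0.1767, 0.163]
tool_rot: [0.107, 3.137, -0.0]
force: [-0.0, -0.4, -1.5]
finger_gap: 0.0162
t 34.33 pos [ 0.5029 -0.1767  0.163 ] head 176.09 | rot [-0.01  0.14 -0.04] slide(new axes) [0.0009 0.0007 0.002 ] gap 0.0162 F [-0.  -0.4 -1.5]
```

View pics/w27d.png

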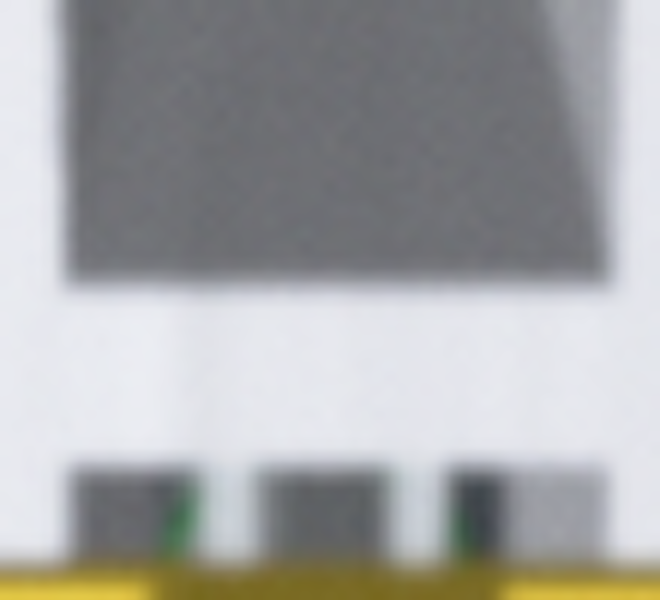

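```bash

python3 -m inch '[{"slide":[-0.008,0,0.0015],"rot":[0,0,0],"fingers":0.01},{"slide":[-0.008,0,0],"rot":[0,0,0],"fingers":0.01},{"slide":[-0.006,0,0],"rot":[0,0,0],"fingers":0.01},{"slide":[-0.0025,0,0],"rot":[0,0,0],"fingers":0.01},{"slide":[0,0,0],"rot":[0,0,0],"fingers":0.01},{"slide":[0,0,0],"rot":[0,0,0],"fingers":0.01}]'
python3 - <<'E'
from h import *
goto(.5266,-.1775,.161,176.13)
c=wcap(); crop(c["img"],240,325,160,225,9,"w28d.png")
E
```

```text
time_s: 35.12
ee_pos: [0.5265, -0.1781, 0.1606]
tool_rot: [0.107, 3.139, 0.0]
force: [-1.0, 0.6, -1.5]
finger_gap: 0.0159
t 35.12 pos [ 0.5265 -0.1781  0.1606] head 176.08 | rot [ 0.02  0.04 -0.05] slide(new axes) [-0.0001  0.0006 -0.0004] gap 0.0159 F [-1.   0.6 -1.5]
```

View pics/w28d.png

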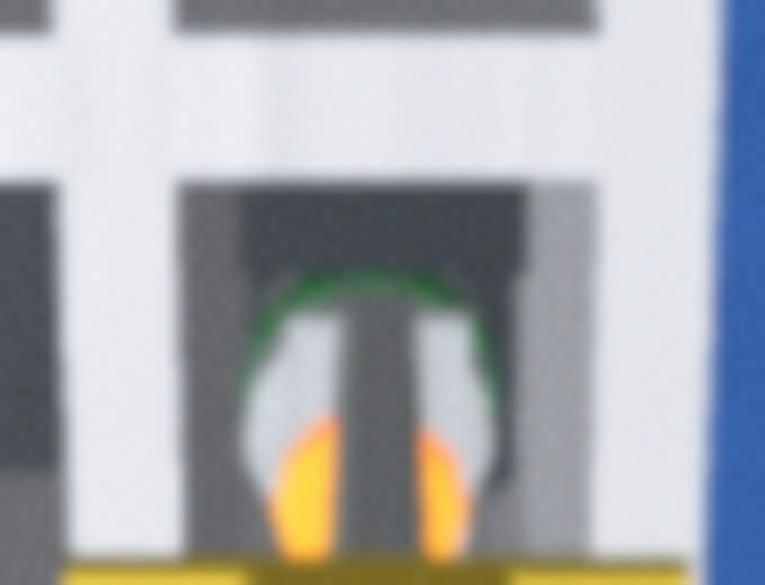

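```bash

python3 -m inch '[{"slide":[0,0,-0.004],"rot":[0,0,0],"fingers":0.01},{"slide":[0,0,-0.004],"rot":[0,0,0],"fingers":0.01},{"slide":[0,0,-0.006],"rot":[0,0,0],"fingers":0.01},{"slide":[0,0,-0.015],"rot":[0,0,0],"fingers":0.01},{"slide":[0,0,-0.02],"rot":[0,0,0],"fingers":0.01},{"slide":[0,0,-0.025],"rot":[0,0,0],"fingers":0.01},{"slide":[0,0,-0.025],"rot":[0,0,0],"fingers":0.01},{"slide":[0,0,-0.025],"rot":[0,0,0],"fingers":0.01},{"slide":[0,0,-0.02],"rot":[0,0,0],"fingers":0.01},{"slide":[0,0,-0.006],"rot":[0,0,0],"fingers":0.01},{"slide":[0,0,0],"rot":[0,0,0],"fingers":0.01}]'
python3 - <<'E'
from h import *
goto(.4741,.2695,.31,173.1)
c=wcap(); crop(c["img"],180,400,100,250,3.6,"w29c.png")
s=capture("side"); crop(s["img"],290,450,70,220,4,"side29.png")
E
```

```text
time_s: 36.55
ee_pos: [0.5267, -0.1783, 0.3111]
tool_rot: [0.107, 3.138, -0.0]
force: [0.1, 0.2, -2.7]
finger_gap: 0.0162
t 36.55 pos [ 0.5267 -0.1783  0.3111] head 176.08 | rot [-0.    0.11  2.98] slide(new axes) [0.1061 0.4382 0.0011] gap 0.0162 F [ 0.1  0.2 -2.7]
```

View pics/w29c.png

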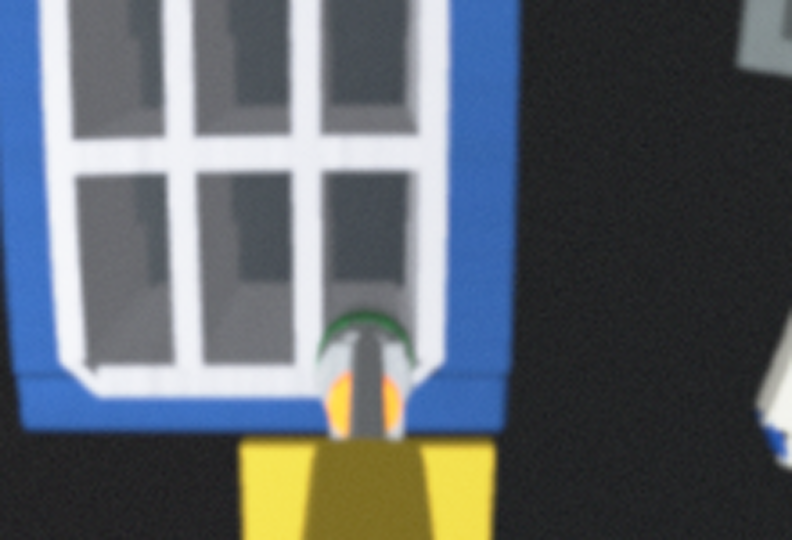

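View pics/side29.png

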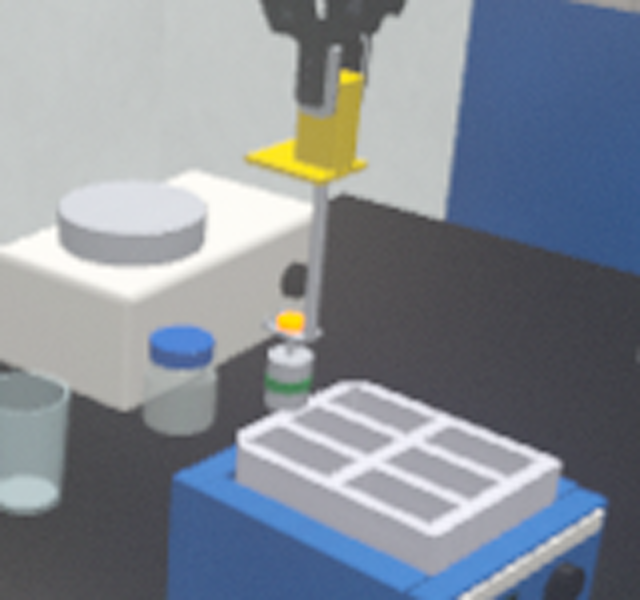

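```bash

python3 -m inch '[{"slide":[0.002,0.01,0],"rot":[0,0,0.5],"fingers":0.01},{"slide":[0.005,0.02,0],"rot":[0,0,0.5],"fingers":0.01},{"slide":[0.007,0.03,0],"rot":[0,0,0.5],"fingers":0.01},{"slide":[0.01,0.04,0],"rot":[0,0,0.5],"fingers":0.01},{"slide":[0.011,0.043,0],"rot":[0,0,0.5],"fingers":0.01},{"slide":[0.011,0.043,0],"rot":[0,0,0.5],"fingers":0.01},{"slide":[0.011,0.043,0],"rot":[0,0,0],"fingers":0.01},{"slide":[0.011,0.043,0],"rot":[0,0,0],"fingers":0.01},{"slide":[0.011,0.043,0],"rot":[0,0,0],"fingers":0.01},{"slide":[0.011,0.043,0],"rot":[0,0,0],"fingers":0.01},{"slide":[0.008,0.03,0],"rot":[0,0,0],"fingers":0.01},{"slide":[0.004,0.015,0],"rot":[0,0,0],"fingers":0.01}]'
python3 -m inch '[{"slide":[0,0.008,0],"rot":[0,0,0],"fingers":0.01},{"slide":[0,0,0],"rot":[0,0,0],"fingers":0.01},{"slide":[0,0,0],"rot":[0,0,0],"fingers":0.01}]'
python3 - <<'E'
from h import *
goto(.475,.2695,.159,173.1)
E
```

```text
time_s: 38.15
ee_pos: [0.468, 0.2351, 0.3101]
tool_rot: [-0.186, -3.136, 0.0]
force: [0.7, -0.1, -1.4]
finger_gap: 0.0162
time_s: 38.52
ee_pos: [0.4703, 0.2405, 0.3107]
tool_rot: [0.192, 3.135, -0.001]
force: [0.2, -0.4, -1.8]
finger_gap: 0.0161
t 38.52 pos [0.4703 0.2405 0.3107] head 173.0 | rot [-0.02  0.05 -0.1 ] slide(new axes) [-0.0012  0.0294  0.1517] gap 0.0161 F [ 0.2 -0.4 -1.8]
```

```bash

python3 -m inch '[{"slide":[0,0.01,0],"rot":[0,0,0],"fingers":0.01},{"slide":[0,0.012,0],"rot":[0,0,0],"fingers":0.01},{"slide":[0,0.007,0],"rot":[0,0,0],"fingers":0.01},{"slide":[0,0,0.02],"rot":[0,0,0],"fingers":0.01},{"slide":[0,0,0.03],"rot":[0,0,0],"fingers":0.01},{"slide":[0,0,0.03],"rot":[0,0,0],"fingers":0.01},{"slide":[0,0,0.03],"rot":[0,0,0],"fingers":0.01},{"slide":[0,0,0.015],"rot":[0,0,0],"fingers":0.01},{"slide":[0,0,0],"rot":[0,0,0],"fingers":0.01},{"slide":[0,0,0],"rot":[0,0,0],"fingers":0.01}]'
python3 - <<'E'
from h import *
goto(.475,.2695,.159,173.1)
s=capture("side"); crop(s["img"],160,280,270,380,5.4,"side30.png")
c=wcap(); crop(c["img"],180,400,100,250,3.6,"w30c.png")
E
```

```text
time_s: 39.78
ee_pos: [0.4745, 0.2708, 0.1868]
tool_rot: [0.189, 3.133, 0.002]
force: [-0.4, -0.6, -1.4]
finger_gap: 0.0166
t 39.77 pos [0.4745 0.2708 0.1868] head 173.09 | rot [ 0.08  0.15 -0.01] slide(new axes) [-0.0006 -0.0012  0.0278] gap 0.0166 F [-0.4 -0.6 -1.4]
```

View pics/side30.png

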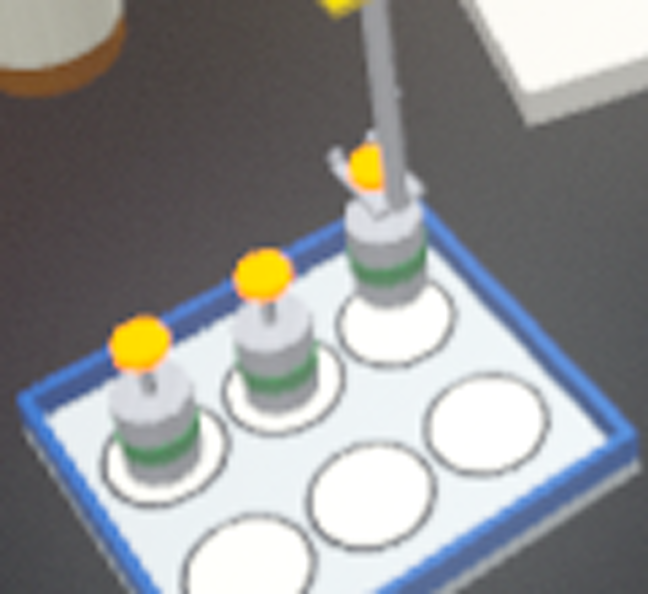

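View pics/w30c.png

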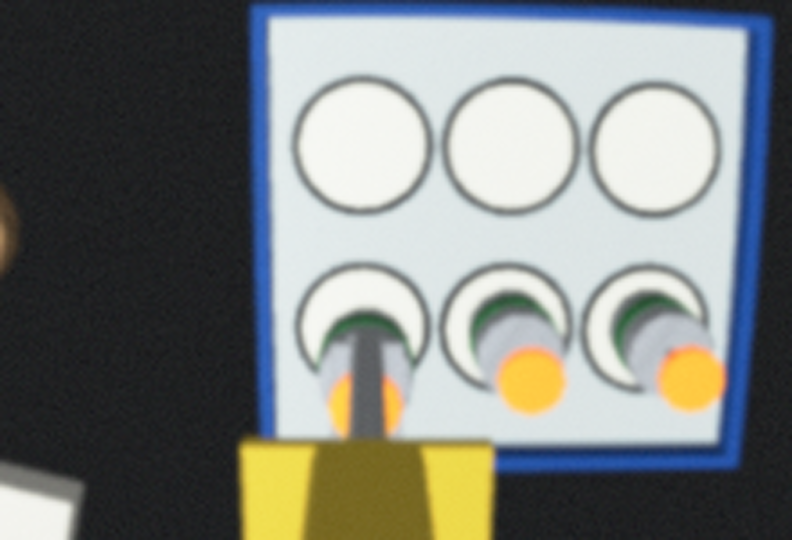

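```bash

python3 -m inch '[{"slide":[0,0,0.01],"rot":[0,0,0],"fingers":0.01},{"slide":[0,0,0.006],"rot":[0,0,0],"fingers":0.01},{"slide":[0,0,0.004],"rot":[0,0,0],"fingers":0.01},{"slide":[0,0,0.004],"rot":[0,0,0],"fingers":0.01},{"slide":[0,0,0.004],"rot":[0,0,0],"fingers":0.01},{"slide":[0,0,0],"rot":[0,0,0],"fingers":0.01},{"slide":[0,0,0],"rot":[0,0,0],"fingers":0.01}]'
python3 - <<'E'
from h import *
goto(.475,.2695,.158,173.1)
s=capture("side"); crop(s["img"],160,280,270,380,5.4,"side31.png")
E
```

```text
time_s: 40.75
ee_pos: [0.4738, 0.2703, 0.1578]
tool_rot: [0.19, 3.135, 0.0]
force: [-0.5, -0.5, -0.7]
finger_gap: 0.0163
t 40.75 pos [0.4738 0.2703 0.1578] head 173.08 | rot [ 0.02  0.06 -0.02] slide(new axes) [-0.0013 -0.0006 -0.0002] gap 0.0163 F [-0.5 -0.5 -0.7]
```

View pics/side31.png

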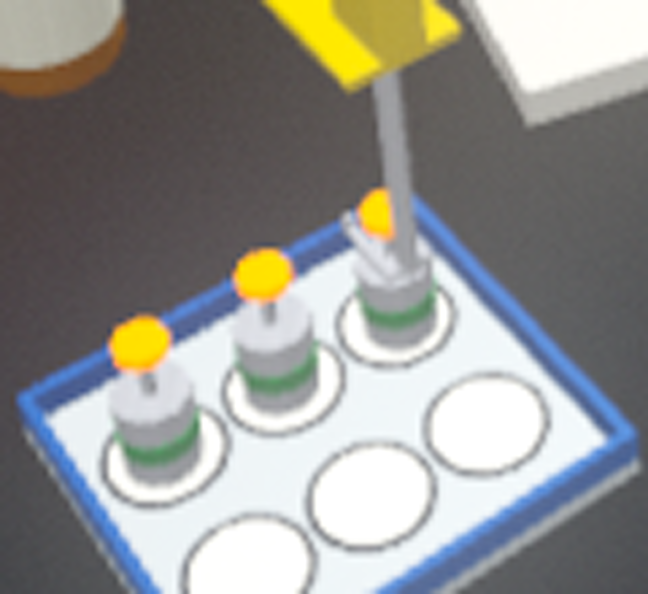

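```bash

python3 -m inch '[{"slide":[0.005,0,0],"rot":[0,0,0],"fingers":0.01},{"slide":[0.008,0,0],"rot":[0,0,0],"fingers":0.01},{"slide":[0.01,0,0],"rot":[0,0,0],"fingers":0.01},{"slide":[0.01,0,0],"rot":[0,0,0],"fingers":0.01},{"slide":[0,0,0],"rot":[0,0,0],"fingers":0.01},{"slide":[0,0,-0.03],"rot":[0,0,0],"fingers":0.01},{"slide":[0,0,-0.04],"rot":[0,0,0],"fingers":0.01},{"slide":[0,0,-0.04],"rot":[0,0,0],"fingers":0.01},{"slide":[0,0,-0.01],"rot":[0,0,0],"fingers":0.01}]'
python3 - <<'E'
from h import *
goto(.4266,.0212,.285,171.77)
s=capture("side"); crop(s["img"],160,280,270,380,5.4,"side32.png")
s=capture("scene"); cv2.imwrite("pics/scene32.png",s["img"][:,:,::-1])
E
```

```text
time_s: 41.92
ee_pos: [0.4425, 0.2751, 0.2804]
tool_rot: [0.189, 3.13, 0.005]
force: [0.1, -0.1, -1.7]
finger_gap: 0.0162
t 41.92 pos [0.4425 0.2751 0.2804] head 173.08 | rot [0.21 0.31 1.31] slide(new axes) [-0.0207 -0.2536 -0.0046] gap 0.0162 F [ 0.1 -0.1 -1.7]
```

View pics/side32.png

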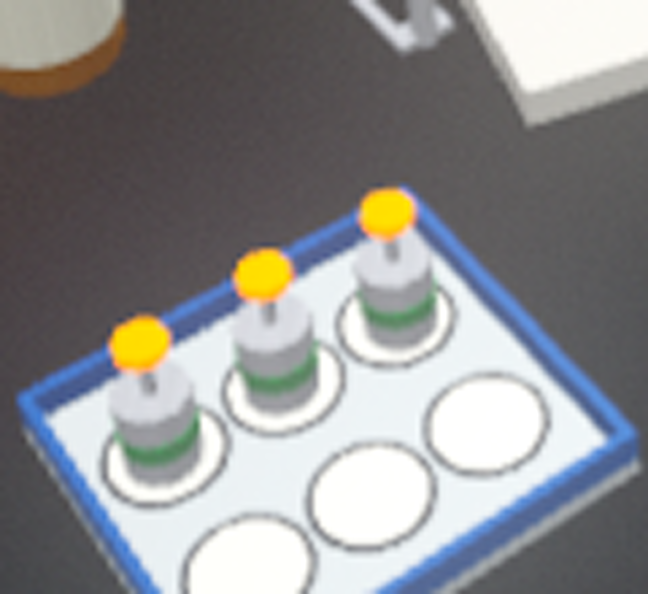

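View pics/scene32.png

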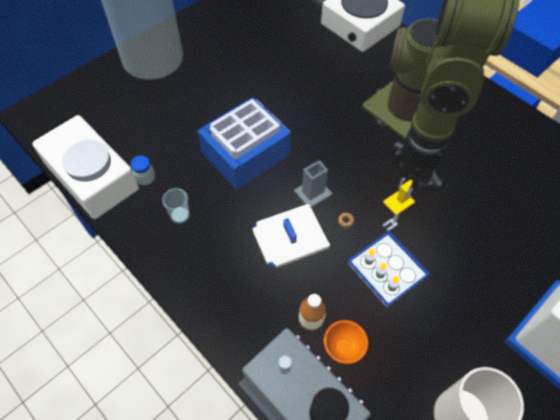

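```bash

python3 -m inch '[{"slide":[-0.002,-0.02,-0.003],"rot":[0,0,0.7],"fingers":0.01},{"slide":[-0.003,-0.04,0],"rot":[0,0,0.6],"fingers":0.01},{"slide":[-0.003,-0.045,0],"rot":[0,0,0],"fingers":0.01},{"slide":[-0.003,-0.045,0],"rot":[0,0,0],"fingers":0.01},{"slide":[-0.003,-0.045,0],"rot":[0,0,0],"fingers":0.01},{"slide":[-0.003,-0.035,0],"rot":[0,0,0],"fingers":0.01},{"slide":[-0.002,-0.02,0],"rot":[0,0,0],"fingers":0.01},{"slide":[0,0,0],"rot":[0,0,0],"fingers":0.01},{"slide":[0,0,0],"rot":[0,0,0],"fingers":0.01}]'
python3 - <<'E'
from h import *
goto(.4266,.0212,.125,171.77)
E
```

```text
time_s: 43.15
ee_pos: [0.424, 0.0239, 0.2798]
tool_rot: [-0.226, -3.133, -0.0]
force: [0.6, 0.2, -1.9]
finger_gap: 0.0161
t 43.15 pos [0.424  0.0239 0.2798] head 171.74 | rot [ 0.01 -0.04 -0.03] slide(new axes) [-0.0029 -0.0023  0.1548] gap 0.0161 F [ 0.6  0.2 -1.9]
```

```bash

python3 -m inch '[{"slide":[-0.0028,-0.0024,0.01],"rot":[0,0,0],"fingers":0.01},{"slide":[0,0,0.02],"rot":[0,0,0],"fingers":0.01},{"slide":[0,0,0.01],"rot":[0,0,0],"fingers":0.01},{"slide":[0,0,0],"rot":[0,0,0],"fingers":0.01},{"slide":[0,0,0],"rot":[0,0,0],"fingers":0.01}]'
python3 - <<'E'
from h import *
goto(.4266,.0212,.125,171.77)
c=wcap(); crop(c["img"],220,340,120,240,5,"w33.png")
s=capture("side"); crop(s["img"],290,390,170,300,4.6,"side33.png")
s=capture("scene"); crop(s["img"],270,360,100,215,5,"scene33.png")
E
```

```text
time_s: 43.78
ee_pos: [0.4276, 0.0214, 0.241]
tool_rot: [0.224, 3.132, 0.0]
force: [0.1, 0.2, -1.5]
finger_gap: 0.0163
t 43.77 pos [0.4276 0.0214 0.241 ] head 171.81 | rot [0.02 0.09 0.04] slide(new axes) [ 0.001  -0.0004  0.116 ] gap 0.0163 F [ 0.1  0.2 -1.5]
```

View pics/w33.png

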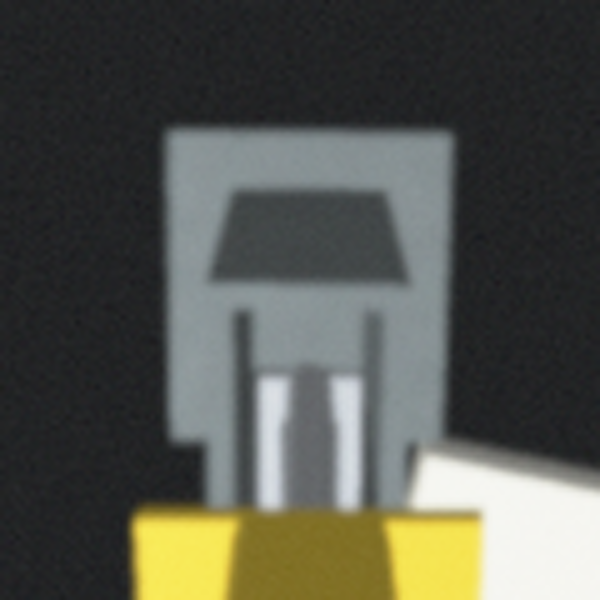

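View pics/side33.png

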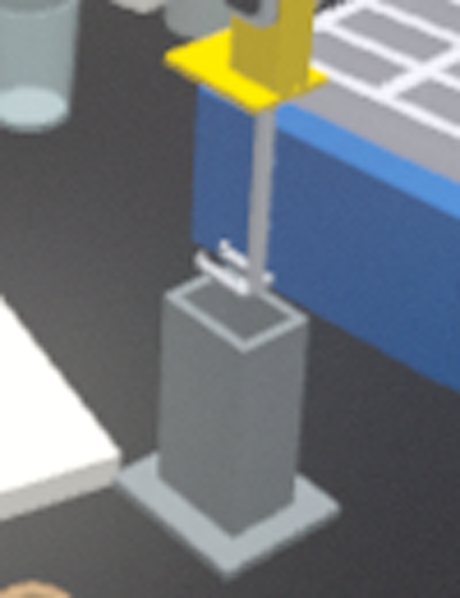

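View pics/scene33.png

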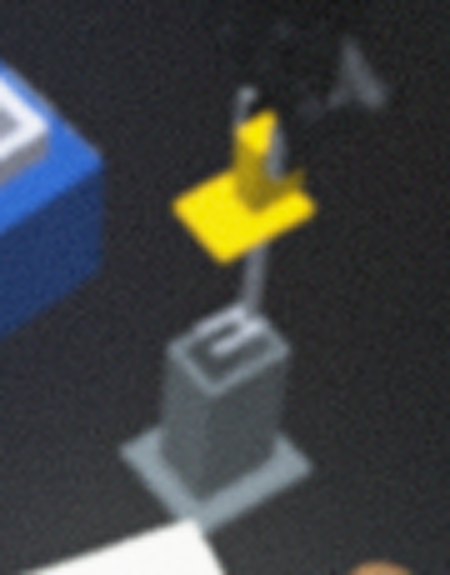

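```bash

python3 -m inch '[{"slide":[0.0008,0,0.01],"rot":[0,0,0],"fingers":0.01},{"slide":[0,0,0.025],"rot":[0,0,0],"fingers":0.01},{"slide":[0,0,0.025],"rot":[0,0,0],"fingers":0.01},{"slide":[0,0,0.025],"rot":[0,0,0],"fingers":0.01},{"slide":[0,0,0.02],"rot":[0,0,0],"fingers":0.01},{"slide":[0,0,0.006],"rot":[0,0,0],"fingers":0.01},{"slide":[0,0,0],"rot":[0,0,0],"fingers":0.01},{"slide":[0,0,0],"rot":[0,0,0],"fingers":0.01}]'
python3 - <<'E'
from h import *
goto(.4266,.0212,.125,171.77)
E
```

```text
time_s: 44.92
ee_pos: [0.4273, 0.0214, 0.1304]
tool_rot: [0.225, 3.131, 0.001]
force: [-0.6, -0.7, -1.7]
finger_gap: 0.0165
t 44.92 pos [0.4273 0.0214 0.1304] head 171.78 | rot [0.03 0.14 0.01] slide(new axes) [ 0.0007 -0.0003  0.0054] gap 0.0165 F [-0.6 -0.7 -1.7]
```

```bash

python3 -m inch '[{"slide":[0,0,0.003],"rot":[0,0,0],"fingers":0.01},{"slide":[0,0,0.002],"rot":[0,0,0],"fingers":0.01},{"slide":[0,0,0],"rot":[0,0,0],"fingers":0.01},{"slide":[0,0,0],"rot":[0,0,0],"fingers":0.01}]'
python3 - <<'E'
from h import *
goto(.4266,.0212,.125,171.77)
s=capture("side"); crop(s["img"],290,390,170,300,4.6,"side34.png")
E
```

```text
time_s: 45.42
ee_pos: [0.427, 0.0214, 0.125]
tool_rot: [0.225, 3.132, 0.0]
force: [-1.1, 0.2, 3.5]
finger_gap: 0.0163
t 45.42 pos [0.427  0.0214 0.125 ] head 171.78 | rot [0.02 0.11 0.01] slide(new axes) [ 0.0004 -0.0002  0.    ] gap 0.0163 F [-1.1  0.2  3.5]
```

View pics/side34.png

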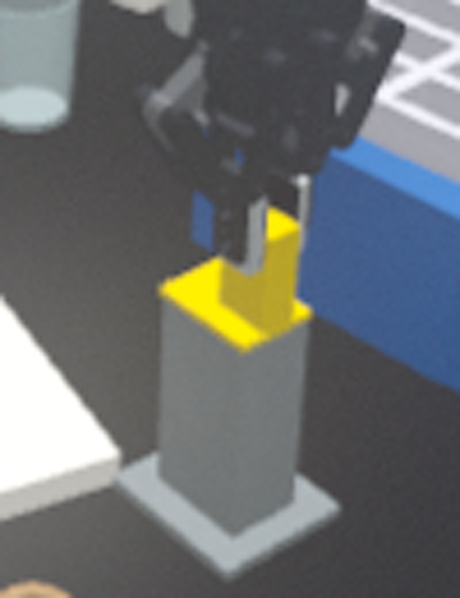

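```bash

python3 -m inch '[{"slide":[0,0,0],"rot":[0,0,0],"fingers":0.04},{"slide":[0,0,0],"rot":[0,0,0],"fingers":0.07},{"slide":[0,0,0],"rot":[0,0,0],"fingers":0.07},{"slide":[0,0,0],"rot":[0,0,0],"fingers":0.07},{"slide":[0,0,-0.02],"rot":[0,0,0],"fingers":0.07},{"slide":[0,0,-0.04],"rot":[0,0,0],"fingers":0.07},{"slide":[0,0,-0.04],"rot":[0,0,0],"fingers":0.07},{"slide":[0,0,-0.03],"rot":[0,0,0],"fingers":0.07},{"slide":[0,0,0],"rot":[0,0,0],"fingers":0.07}]'
python3 - <<'E'
from h import *
goto()
c=wcap(); cv2.imwrite("pics/w35.png",c["img"][:,:,::-1])
s=capture("side"); cv2.imwrite("pics/side35.png",s["img"][:,:,::-1])
s=capture("scene"); crop(s["img"],210,360,130,280,4,"scene35.png")
E
```

```text
time_s: 46.6
ee_pos: [0.4283, 0.0214, 0.2568]
tool_rot: [0.225, 3.127, 0.001]
force: [-0.2, -0.2, -0.4]
finger_gap: 0.0698
t 46.60 pos [0.4283 0.0214 0.2568] head 171.78 | rot [0.07 0.35 0.  ] slide(new axes) [0. 0. 0.] gap 0.0698 F [-0.2 -0.2 -0.4]
```

View pics/w35.png

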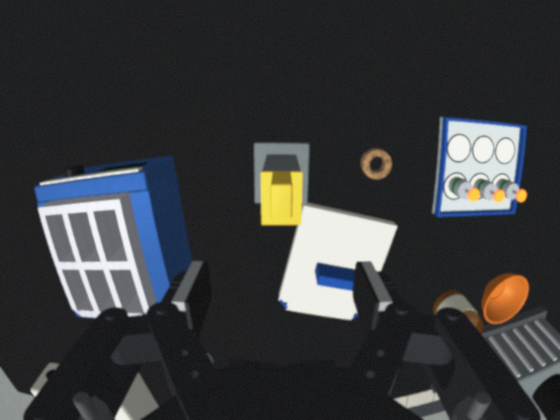

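View pics/side35.png

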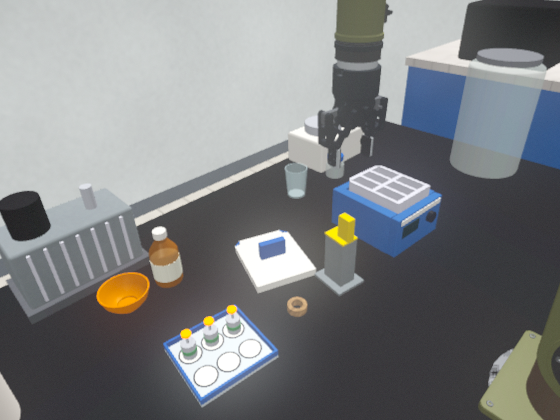

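View pics/scene35.png

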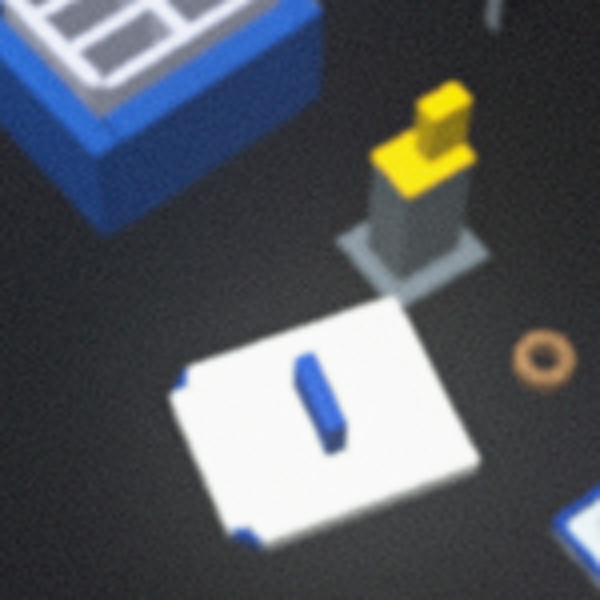

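```bash
python3 - <<'E'
from h import *
for n,rc in [("scene",(245,335,200,275)),("side",(230,318,225,292))]:
    c=capture(n); im=c["img"].astype(int); r,g,b=im[...,0],im[...,1],im[...,2]
    w=roi((r>190)|((b-r>50)&(b>90)),*rc)
    w2=roi(r>190,*rc)
    print(n,rectw(c,w2,0.017))
    nn,lab,st,ce=cv2.connectedComponentsWithStats(roi(b-r>50,*rc).astype(np.uint8))
    for i in range(1,nn):
        if st[i,4]>5: print("  blue",st[i],plane(c,*ce[i],0.017).round(4),plane(c,*ce[i],0.04).round(4))
c=wcap(); im=c["img"].astype(int); r,g,b=im[...,0],im[...,1],im[...,2]
s=capture("scene"); crop(s["img"],270,305,210,250,16,"scene36.png")
s=capture("side"); crop(s["img"],225,325,225,292,7,"side36.png")
E
```

```text
scene (array([587.94671631,  77.61682892]), (137.90078735351562, 169.8155517578125), 68.95753479003906)
  blue [283 218  14  25 176] [0.5776 0.0673 0.017 ] [0.5867 0.076  0.04  ]
  blue [254 223   3   4  10] [ 0.6339 -0.0063  0.017 ] [0.642  0.0038 0.04  ]
  blue [269 262   6   4  19] [0.6796 0.1067 0.017 ] [0.6869 0.1146 0.04  ]
side (array([578.29418945,  78.08903503]), (136.9160614013672, 182.36257934570312), 69.01957702636719)
  blue [280 230   7   2   9] [ 0.6335 -0.0066  0.017 ] [0.61   0.0156 0.04  ]
  blue [259 237  26  22 422] [0.6046 0.0567 0.017 ] [0.5823 0.0765 0.04  ]
  blue [236 242   3   4   7] [0.6741 0.1038 0.017 ] [0.649  0.1217 0.04  ]
```

View pics/scene36.png

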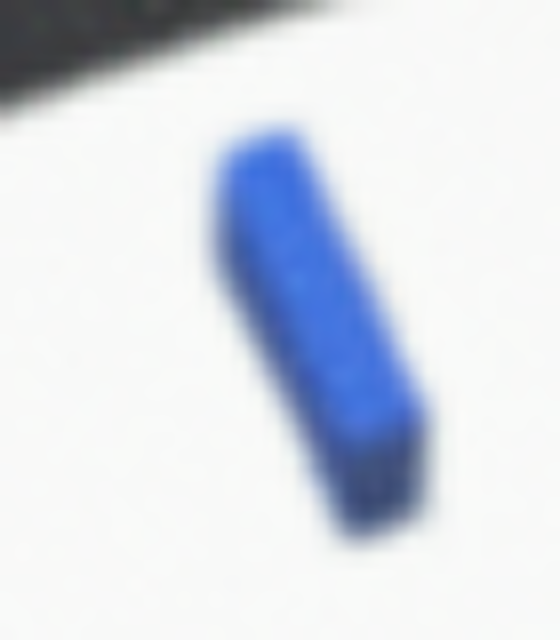

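View pics/side36.png

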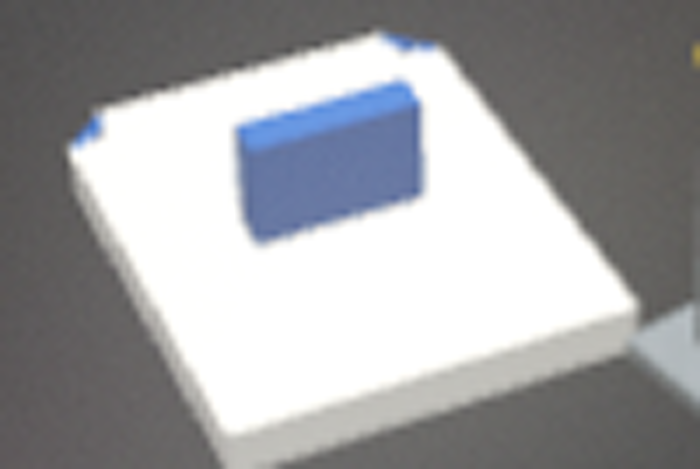

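```bash

python3 -m inch '[{"slide":[0,0,0],"rot":[0,0,10.3],"fingers":0.07},{"slide":[0,0,0],"rot":[0,0,10.3],"fingers":0.07},{"slide":[0,0,0],"rot":[0,0,10.3],"fingers":0.07},{"slide":[0,0,0],"rot":[0,0,10.3],"fingers":0.07},{"slide":[0,0,0],"rot":[0,0,10.3],"fingers":0.07},{"slide":[0,0,0],"rot":[0,0,10.3],"fingers":0.07},{"slide":[0,0,0],"rot":[0,0,10.3],"fingers":0.07},{"slide":[0,0,0],"rot":[0,0,10.3],"fingers":0.07},{"slide":[0,0,0],"rot":[0,0,10.3],"fingers":0.07},{"slide":[0,0,0],"rot":[0,0,10.3],"fingers":0.07},{"slide":[0.03,0.035,0],"rot":[0,0,0],"fingers":0.07},{"slide":[0.03,0.035,0],"rot":[0,0,0],"fingers":0.07}]'
python3 - <<'E'
from h import *
goto(.585,.0775,.16,69)
E
```

```text
time_s: 48.5
ee_pos: [0.5141, 0.0522, 0.2546]
tool_rot: [2.592, 1.774, 0.001]
force: [0.9, -0.2, 0.8]
finger_gap: 0.0698
t 48.50 pos [0.5141 0.0522 0.2546] head 68.76 | rot [ 0.05 -0.02 -0.24] slide(new axes) [0.0491 0.0571 0.0946] gap 0.0698 F [ 0.9 -0.2  0.8]
```

```bash

python3 -m inch '[{"slide":[0.025,0.03,0.02],"rot":[0,0,0],"fingers":0.07},{"slide":[0.022,0.026,0.03],"rot":[0,0,0],"fingers":0.07},{"slide":[0,0,0.025],"rot":[0,0,0],"fingers":0.07},{"slide":[0,0,0],"rot":[0,0,0],"fingers":0.07},{"slide":[0,0,0],"rot":[0,0,0],"fingers":0.07}]'
python3 - <<'E'
from h import *
goto(.585,.0775,.038,69)
c=wcap(); cv2.imwrite("pics/w37.png",c["img"][:,:,::-1])
E
```

```text
time_s: 49.12
ee_pos: [0.5827, 0.0755, 0.1805]
tool_rot: [2.592, 1.774, 0.002]
force: [-0.0, 0.5, 0.4]
finger_gap: 0.07
t 49.12 pos [0.5827 0.0755 0.1805] head 68.78 | rot [ 0.07 -0.04 -0.22] slide(new axes) [0.0027 0.0014 0.1425] gap 0.0700 F [-0.   0.5  0.4]
```

View pics/w37.png

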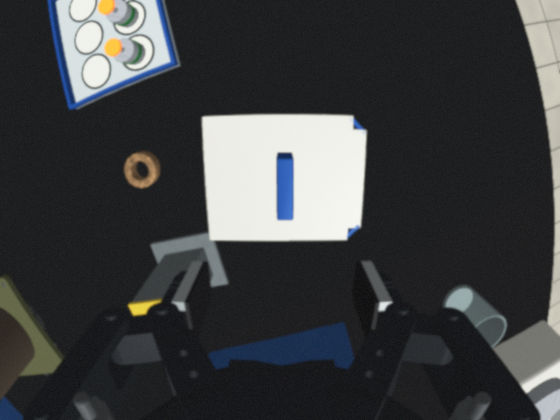

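```bash
python3 - <<'E'
from h import *
c=wcap(); im=c["img"].astype(int); r,g,b=im[...,0],im[...,1],im[...,2]
print(rectw(c,roi(r>150,195,372,105,245),0.017,wplane))
m=roi((b-r>70)&(b>130),265,305,145,230); print(rectw(c,m,0.057,wplane))
crop(c["img"],265,305,140,230,6,"w37c.png")
E
```

```text
(array([587.16918945,  76.66072083]), (135.85952758789062, 168.44989013671875), 69.04779052734375)
(array([587.86352539,  76.92834473]), (57.13283920288086, 13.487174987792969), 68.59164428710938)
```

View pics/w37c.png

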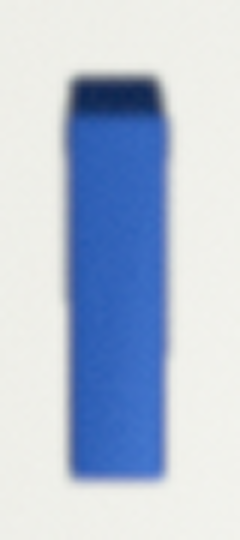

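```bash

python3 -m inch '[{"slide":[0.003,0.004,0.02],"rot":[0,0,-0.2],"fingers":0.05},{"slide":[0,0,0.03],"rot":[0,0,0],"fingers":0.05},{"slide":[0,0,0.03],"rot":[0,0,0],"fingers":0.05},{"slide":[0,0,0.03],"rot":[0,0,0],"fingers":0.05},{"slide":[0,0,0.02],"rot":[0,0,0],"fingers":0.05},{"slide":[0,0,0],"rot":[0,0,0],"fingers":0.05},{"slide":[0,0,0],"rot":[0,0,0],"fingers":0.05}]'
python3 - <<'E'
from h import *
goto(.5875,.0768,.026,69)
c=wcap(); cv2.imwrite("pics/w38.png",c["img"][:,:,::-1])
E
```

```text
time_s: 50.1
ee_pos: [0.5888, 0.0769, 0.0514]
tool_rot: [2.588, 1.778, 0.005]
force: [-0.1, 0.2, -0.1]
finger_gap: 0.05
t 50.10 pos [0.5888 0.0769 0.0514] head 68.98 | rot [ 0.18 -0.09 -0.02] slide(new axes) [-0.0006 -0.0012  0.0254] gap 0.0500 F [-0.1  0.2 -0.1]
```

View pics/w38.png

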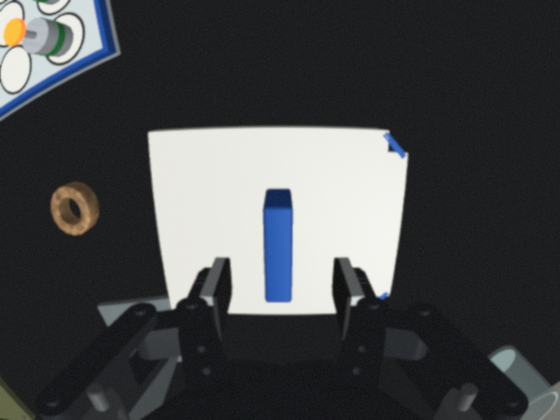

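```bash

python3 -m inch '[{"slide":[0,-0.001,0.012],"rot":[0,0,0],"fingers":0.05},{"slide":[0,0,0.011],"rot":[0,0,0],"fingers":0.05},{"slide":[0,0,0],"rot":[0,0,0],"fingers":0.05},{"slide":[0,0,0],"rot":[0,0,0],"fingers":0.008},{"slide":[0,0,0],"rot":[0,0,0],"fingers":0.008},{"slide":[0,0,0],"rot":[0,0,0],"fingers":0.008},{"slide":[0,0,0],"rot":[0,0,0],"fingers":0.008},{"slide":[0,0,0],"rot":[0,0,0],"fingers":0.008}]' 80
python3 - <<'E'
from h import *
goto(.5875,.0768,.026,69)
E
```

```text
time_s: 51.15
ee_pos: [0.5871, 0.0773, 0.0273]
tool_rot: [2.589, 1.779, 0.002]
force: [-1.6, -0.1, 5.0]
finger_gap: 0.0134
t 51.15 pos [0.5871 0.0773 0.0273] head 68.98 | rot [ 0.09 -0.05 -0.02] slide(new axes) [-0.0003  0.0006  0.0013] gap 0.0134 F [-1.6 -0.1  5. ]
```

```bash

python3 -m inch '[{"slide":[0,0,-0.01],"rot":[0,0,0],"fingers":0.008},{"slide":[0,0,-0.02],"rot":[0,0,0],"fingers":0.008},{"slide":[0,0,-0.035],"rot":[0,0,0],"fingers":0.008},{"slide":[0,0,-0.04],"rot":[0,0,0],"fingers":0.008},{"slide":[0,0,-0.04],"rot":[0,0,0],"fingers":0.008},{"slide":[0,0,-0.04],"rot":[0,0,0],"fingers":0.008},{"slide":[0,0,-0.03],"rot":[0,0,0],"fingers":0.008},{"slide":[0,0,0],"rot":[0,0,-6],"fingers":0.008},{"slide":[0,0,0],"rot":[0,0,-6],"fingers":0.008},{"slide":[0,0,0],"rot":[0,0,-5.1],"fingers":0.008},{"slide":[0,0,0],"rot":[0,0,0],"fingers":0.008}]'
python3 - <<'E'
from h import *
goto(.487,-.2125,.25,86.13)
c=wcap(); cv2.imwrite("pics/w39.png",c["img"][:,:,::-1])
s=capture("side"); cv2.imwrite("pics/side39.png",s["img"][:,:,::-1])
E
```

```text
time_s: 52.52
ee_pos: [0.586, 0.0771, 0.2414]
tool_rot: [-2.297, -2.143, 0.001]
force: [-0.9, 1.2, -2.9]
finger_gap: 0.0131
t 52.52 pos [0.586  0.0771 0.2414] head 86.02 | rot [-0.02  0.01 -0.11] slide(new axes) [-0.2956 -0.0792 -0.0086] gap 0.0131 F [-0.9  1.2 -2.9]
```

View pics/w39.png

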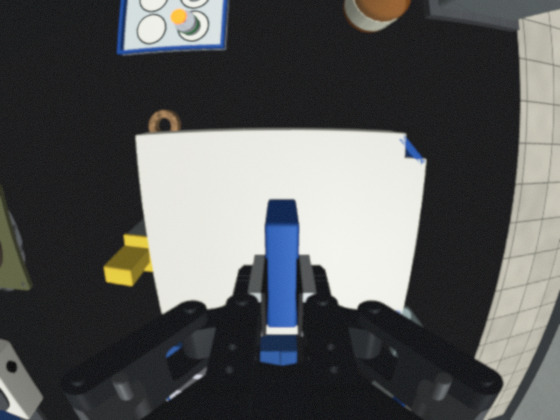

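View pics/side39.png

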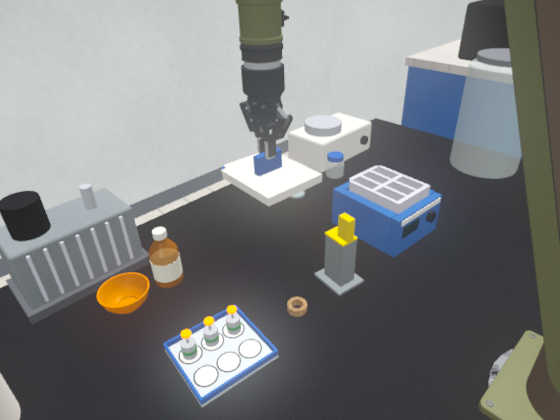

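```bash

python3 -m inch '[{"slide":[-0.015,-0.004,0],"rot":[0,0,0],"fingers":0.008},{"slide":[-0.03,-0.008,0],"rot":[0,0,0],"fingers":0.008},{"slide":[-0.04,-0.011,0],"rot":[0,0,0],"fingers":0.008},{"slide":[-0.045,-0.012,0],"rot":[0,0,0],"fingers":0.008},{"slide":[-0.045,-0.012,0],"rot":[0,0,0],"fingers":0.008},{"slide":[-0.045,-0.012,0],"rot":[0,0,0],"fingers":0.008},{"slide":[-0.04,-0.01,0],"rot":[0,0,0],"fingers":0.008},{"slide":[-0.025,-0.007,0],"rot":[0,0,0],"fingers":0.008},{"slide":[-0.01,-0.003,0],"rot":[0,0,0],"fingers":0.008},{"slide":[0,0,0],"rot":[0,0,0],"fingers":0.008},{"slide":[0,0,0],"rot":[0,0,0],"fingers":0.008}]'
python3 - <<'E'
from h import *
goto(.487,-.2125,.19,86.13)
E
```

```text
time_s: 54.0
ee_pos: [0.4877, -0.2109, 0.2417]
tool_rot: [2.295, 2.145, 0.002]
force: [-0.5, -0.1, -2.4]
finger_gap: 0.0134
t 54.00 pos [ 0.4877 -0.2109  0.2417] head 86.13 | rot [ 0.06 -0.04 -0.  ] slide(new axes) [-0.0016 -0.0006  0.0517] gap 0.0134 F [-0.5 -0.1 -2.4]
```

```bash

python3 -m inch '[{"slide":[-0.0015,-0.0006,0.02],"rot":[0,0,0],"fingers":0.008},{"slide":[0,0,0.03],"rot":[0,0,0],"fingers":0.008},{"slide":[0,0,0.025],"rot":[0,0,0],"fingers":0.008},{"slide":[0,0,0.005],"rot":[0,0,0],"fingers":0.008},{"slide":[0,0,0],"rot":[0,0,0],"fingers":0.008},{"slide":[0,0,0],"rot":[0,0,0],"fingers":0.008}]'
python3 - <<'E'
from h import *
goto(.487,-.2128,.1403,86.13)
z=wpose()[2,3]-.0273+.017
for n,rc in [("scene",(180,310,70,175)),("side",(320,455,120,225))]:
    c=capture(n); im=c["img"].astype(int); r=im[...,0]
    print(n,z,rectw(c,roi(r>190,*rc),z)); x0,x1,y0,y1=rc; crop(c["img"],x0,x1,y0,y1+30,4.4,n+"40.png")
c=wcap(); cv2.imwrite("pics/w40.png",c["img"][:,:,::-1])
E
```

```text
time_s: 54.75
ee_pos: [0.488, -0.2133, 0.1629]
tool_rot: [2.294, 2.143, 0.003]
force: [-0.2, -0.4, -3.3]
finger_gap: 0.0133
t 54.75 pos [ 0.488  -0.2133  0.1629] head 86.11 | rot [ 0.19  0.03 -0.02] slide(new axes) [ 0.0004 -0.0011  0.0226] gap 0.0133 F [-0.2 -0.4 -3.3]
scene 0.15261849794174215 (array([ 497.39889526, -123.0632782 ]), (318.6036376953125, 170.4632568359375), 85.4184341430664)
side 0.15261849794174215 (array([ 564.64562988, -240.7583313 ]), (256.6793212890625, 570.9322509765625), 51.93523406982422)
```

View pics/scene40.png

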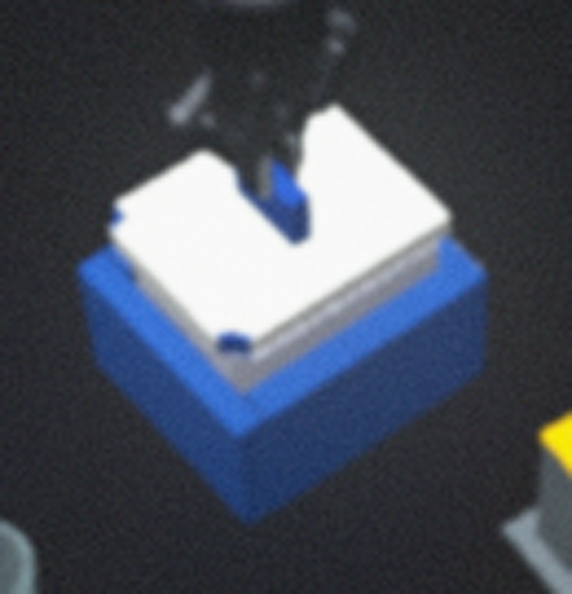

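View pics/side40.png

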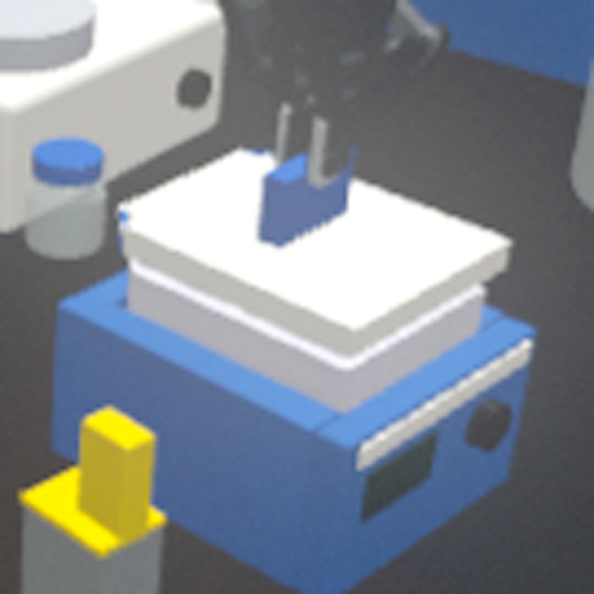

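View pics/w40.png

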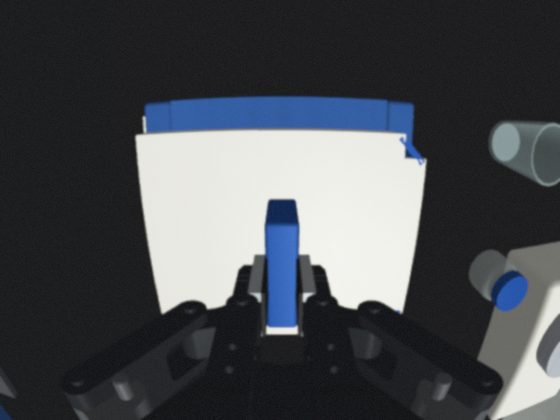

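```bash
python3 - <<'E'
from h import *
a=np.radians(-3.87); ex=np.array([np.cos(a),np.sin(a)]); ey=np.array([-np.sin(a),np.cos(a)])
z=.1526
s=capture("side"); c=capture("scene")
def mm(cam,px,off,f,z): return plane(cam,off[0]+(px[0]+.5)/f-.5,off[1]+(px[1]+.5)/f-.5,z)[:2]*1000
for nm,cam,b,bo,bf,k,ko,kf in [("side",s,[(652,165),(445,281)],(330,160),6.5,[(512,240),(357,328)],(320,120),4.4),("scene",c,[(437,60),(629,243)],(190,90),7,[(338,106),(451,213)],(180,70),4.4)]:
    B=[mm(cam,p,bo,bf,.125) for p in b]; K=[mm(cam,p,ko,kf,z) for p in k]
    mb=np.mean(B,0); mk=np.mean(K,0)
    print(nm,"block len",np.linalg.norm(B[0]-B[1]),"cover len",np.linalg.norm(K[0]-K[1]),"ctr block",mb+77*ex,"ctr cover",mk+83.5*ex)
    d=B[1]-B[0];e=K[1]-K[0]; print(np.degrees(np.arctan2(d[1],d[0]))-90,np.degrees(np.arctan2(e[1],e[0]))-90)
E
```

```text
side block len 119.84901350514014 cover len 134.40398341842092 ctr block [ 485.96327769 -215.44326365] ctr cover [ 485.93576171 -216.75926141]
-5.001951828235008 -4.072052008965102
scene block len 122.66726943995704 cover len 112.6043554206801 ctr block [ 485.41513273 -213.19761843] ctr cover [ 488.08871826 -202.73794214]
-4.149119011837712 -4.278986317366787
```

```bash

python3 -m inch '[{"slide":[0.0006,-0.0009,0.004],"rot":[0,0,0],"fingers":0.008},{"slide":[0,0,0.004],"rot":[0,0,0],"fingers":0.008},{"slide":[0,0,0.003],"rot":[0,0,0],"fingers":0.008},{"slide":[0,0,0.002],"rot":[0,0,0],"fingers":0.008},{"slide":[0,0,0],"rot":[0,0,0],"fingers":0.008},{"slide":[0,0,0],"rot":[0,0,0],"fingers":0.008}]'
python3 - <<'E'
from h import *
goto(.487,-.2128,.1403,86.13)
E
```

```text
time_s: 55.75
ee_pos: [0.4862, -0.2125, 0.1487]
tool_rot: [2.295, 2.144, 0.001]
force: [0.2, 0.2, -2.7]
finger_gap: 0.0131
t 55.75 pos [ 0.4862 -0.2125  0.1487] head 86.08 | rot [ 0.07 -0.   -0.05] slide(new axes) [-0.0002  0.0008  0.0084] gap 0.0131 F [ 0.2  0.2 -2.7]
```

```bash

python3 -m inch '[{"slide":[0,0.0003,0.003],"rot":[0,0,0],"fingers":0.008},{"slide":[0,0,0.003],"rot":[0,0,0],"fingers":0.008},{"slide":[0,0,0.0015],"rot":[0,0,0],"fingers":0.008},{"slide":[0,0,0],"rot":[0,0,0],"fingers":0.008},{"slide":[0,0,0],"rot":[0,0,0],"fingers":0.008}]'
python3 - <<'E'
from h import *
goto(.487,-.2128,.1403,86.13)
c=capture("side"); crop(c["img"],320,455,120,255,4.4,"side41.png")
c=capture("scene"); crop(c["img"],180,310,70,205,4.4,"scene41.png")
E
```

```text
time_s: 56.38
ee_pos: [0.4864, -0.2125, 0.1412]
tool_rot: [2.296, 2.144, 0.001]
force: [0.5, 0.1, -3.2]
finger_gap: 0.0131
t 56.38 pos [ 0.4864 -0.2125  0.1412] head 86.08 | rot [ 0.06 -0.01 -0.05] slide(new axes) [-0.0002  0.0006  0.0009] gap 0.0131 F [ 0.5  0.1 -3.2]
```

View pics/side41.png

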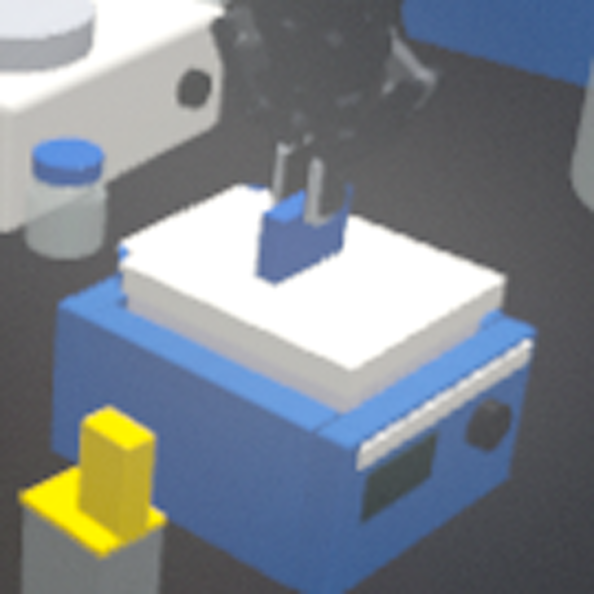

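View pics/scene41.png

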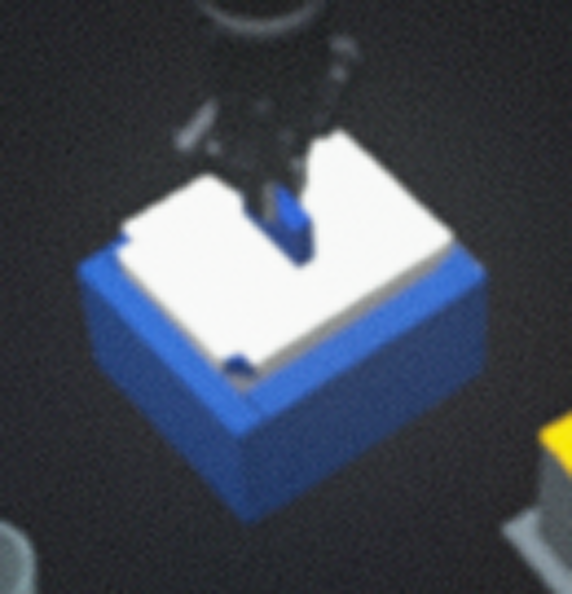

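Slid down over the block freely; down until contact, then press lightly.

```bash

python3 -m inch '[{"slide":[0,0,0.001],"rot":[0,0,0],"fingers":0.008},{"slide":[0,0,0.001],"rot":[0,0,0],"fingers":0.008},{"slide":[0,0,0],"rot":[0,0,0],"fingers":0.008},{"slide":[0,0,0],"rot":[0,0,0],"fingers":0.008}]'
python3 - <<'E'
from h import *
goto(.487,-.2128,.1403,86.13)
E
```

```text
time_s: 56.98
ee_pos: [0.4865, -0.2126, 0.1403]
tool_rot: [2.295, 2.143, 0.002]
force: [-2.1, 0.2, 5.6]
finger_gap: 0.0137
t 56.98 pos [ 0.4865 -0.2126  0.1403] head 86.08 | rot [ 0.12  0.01 -0.05] slide(new axes) [-0.0002  0.0005 -0.    ] gap 0.0137 F [-2.1  0.2  5.6]
```

```bash

python3 -m inch '[{"slide":[0,0,0],"rot":[0,0,0],"fingers":0.03},{"slide":[0,0,0],"rot":[0,0,0],"fingers":0.06},{"slide":[0,0,0],"rot":[0,0,0],"fingers":0.06},{"slide":[0,0,0],"rot":[0,0,0],"fingers":0.06},{"slide":[0,0,-0.02],"rot":[0,0,0],"fingers":0.06},{"slide":[0,0,-0.04],"rot":[0,0,0],"fingers":0.06},{"slide":[0,0,-0.05],"rot":[0,0,0],"fingers":0.06},{"slide":[-0.04,-0.03,-0.03],"rot":[0,0,0],"fingers":0.06},{"slide":[-0.05,-0.04,0],"rot":[0,0,0],"fingers":0.06},{"slide":[-0.03,-0.02,0],"rot":[0,0,0],"fingers":0.06},{"slide":[0,0,0],"rot":[0,0,0],"fingers":0.06},{"slide":[0,0,0],"rot":[0,0,0],"fingers":0.06}]'
python3 - <<'E'
from h import *
goto()
z=.150-.020
for n,rc in [("scene",(195,300,90,165)),("side",(335,445,155,215))]:
    c=capture(n); im=c["img"].astype(int); r=im[...,0]
    print(n,rectw(c,roi(r>190,*rc),z)); x0,x1,y0,y1=rc; crop(c["img"],x0,x1,y0,y1+30,6,n+"42.png"); cv2.imwrite(f"pics/{n}43.png",c["img"][:,:,::-1])
E
```

```text
time_s: 58.48
ee_pos: [0.3895, -0.3247, 0.2789]
tool_rot: [2.296, 2.144, 0.002]
force: [0.1, 0.4, -0.1]
finger_gap: 0.0599
t 58.48 pos [ 0.3895 -0.3247  0.2789] head 86.07 | rot [ 0.07 -0.04 -0.  ] slide(new axes) [0. 0. 0.] gap 0.0599 F [ 0.1  0.4 -0.1]
scene (array([ 489.08709717, -212.44210815]), (137.9540252685547, 170.6357879638672), 86.06707763671875)
side (array([ 458.04956055, -187.74200439]), (208.197509765625, 258.8711242675781), 33.38320541381836)
```

View pics/scene42.png

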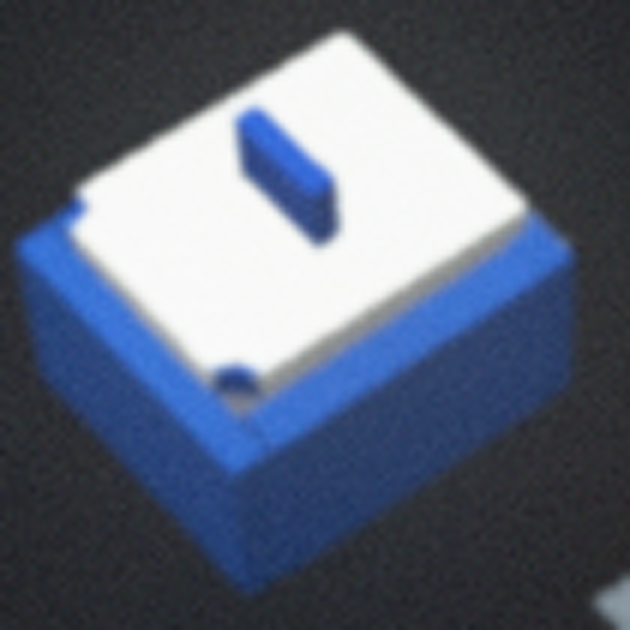

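View pics/side43.png

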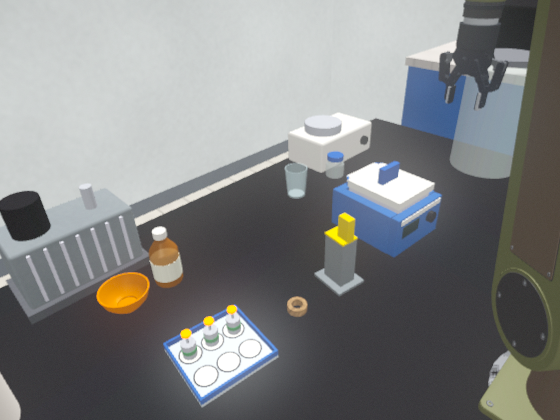

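View pics/side42.png

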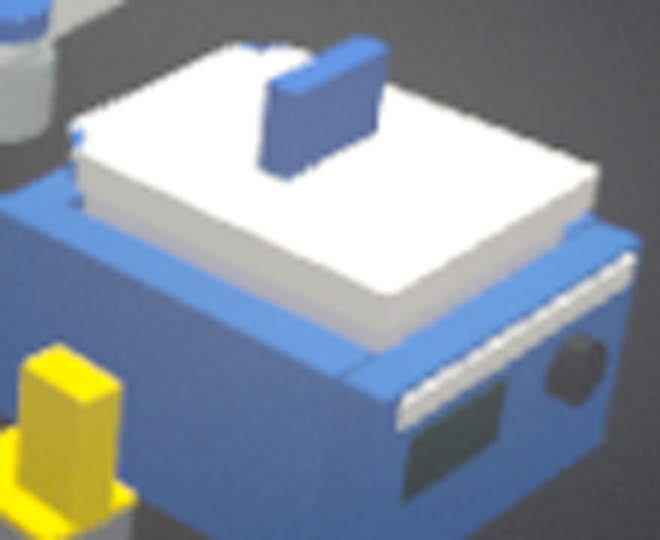

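View pics/scene43.png

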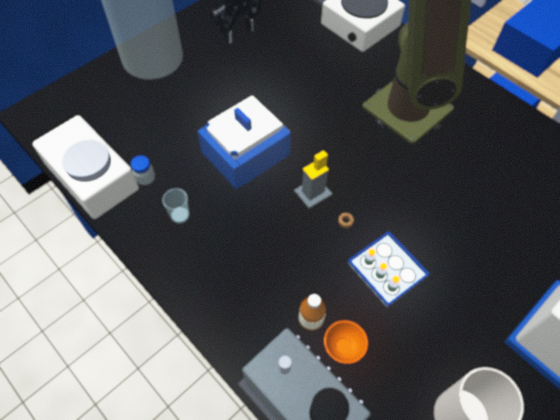

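```bash
python3 -c "
from workcell import job
print(job.finish_job())"
```

```text
the job is handed in; nothing more can be done
None
```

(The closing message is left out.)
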